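# Weigh out marble chips by difference

## Robot

A 6-joint arm with a two-finger parallel gripper is mounted at the origin on a cart in front of the work surface, level with it; the furniture and walls round the work are solid. World frame = base frame: x ahead of the robot, y to its left, z up, the work surface at z = 0. Lengths are in m, angles in rad, forces in N, time in s.
With the tool pointing down it reaches from about 0.425 to 0.95 m from the base axis. Payload 3.5 kg.
Tool frame: the origin (TCP) lies at the very end of the fingers, on their centre line; the grasp point (between the pads) lies 19 mm behind it; z points along the fingers, y is the direction in which the jaws open and shut (so a half turn about z gives the same grasp; the last joint's range is limited). The gripper opens to 85 mm and grips with 20 to 120 N. Pads are 22 mm wide; open, the fingers measure 114 mm over their backs; the gripper's body (76 mm by 85 mm) begins 54 mm behind the grasp point. The pads swing forward as they close: fully open they stand 13 mm farther back than shut.
Start: joints at [-1.305, 0.286, 1.577, -0, 1.279, -0.15], TCP at [0.273, -0.617, 0.231] pointing down, gripper open.
Joint ranges: [-2.77, 2.77], [-0.9, 2.22], [0.21, 2.48], [-1.53, 4.67], [0.24, 2.81], [-2.84, 2.84]. Speed limits (rad/s): [2.79, 2.79, 3.14, 3.14, 3.14, 3.14].

## Interface

Orientations are given as a unit quaternion [x, y, z, w].
In Python, from plant import get_state, read_camera, get_calibration, ticket, search_frame, cut_out, pinpoint gives the robot as it stands.
- The arm moves only by the tool move_arm, never from a script. Its argument "plan" is a list that holds one entry, the list of rows, each a list of 7 numbers: the turn, a rotation vector about the tool's x, y, z in degrees, then the shift along the tool's x, y, z in m, then the finger opening in m, from 0 to 0.0854. In form: [[[ax, ay, az, x, y, z, hand], ...]]. A call has exactly 5 rows; each row is the pose to reach, as a shift and turn from the pose measured when the call began, along the tool's axes at that moment; what a row does not reach only later rows make up. A row lasts 1/8 s, in which the tool goes at most 62.5 mm and 10.7 degrees, less where a joint would pass 70% of its speed; a pose out of reach is approached as far as the arm can. A call with a gripper value outside its range is refused whole. The fingers move at their own pace and stop on an object; "force" is the grip in N (left out, the last holds). Time passes only in rows, so rows that repeat a pose let the fingers close, or fill a call up. It gives the time, the measured TCP pose, the force and the opening at its end, in the units of the state.
- get_state(): the state, without advancing time (a new reading comes with each control period).
- read_camera(name): name is "scene" or "top"; returns the picture (420x560x3 uint8, red, green, blue); there is no depth.
- get_calibration(name): a dict with "mtx" (3x3 intrinsics, pixels), "dist_coeffs" ([k1, k2, p1, p2, k3] as OpenCV has them; the pictures are not rectified), "extrinsics" (4x4, takes a point from camera to world coordinates). Camera axes: x right, y up, looking along -z (the intrinsics and any distortion apply to the point x, -y, -z); pixel columns grow to the right and rows downward; lengths in m; the calibration is good to about 2 mm. A picture is of the moment at which its call begins. get_calibration takes no time and is no camera call.
- ticket.sign_off(): hands the job in, once; it reports no verdict.
Trained networks look in the newest picture that a camera, given by its name, has taken for a name from the list of things; names that differ only in an ending like _2 or _b are one class to them, and where a whole thing is asked for, a point or a joint stands for the part that bears it (a point fixed in the world has none). Each returns a list of dicts, best first, with "p" (0 to 1); they miss things now and then, are a little off and sometimes report something else, mostly with a low value. They report only what shows in the picture. A call takes as long as a camera call. They do not tell look-alikes from the thing itself.
- search_frame(camera, query): "centre" ([column, row] in pixels, amid what is visible of it).
- cut_out(camera, query): "pixels" (420x560 bool, what is visible of it) and "centre" ([column, row] in pixels, amid what is visible of it).
- pinpoint(camera, query): "centre" ([column, row] in pixels: a listed point, or the origin of a listed thing).
The state is a dict: "time": time; "qpos": joint angles; "dq": joint speeds; "joint_efforts": joint torques, N m; "eef_pos": TCP position; "tcp_rot": TCP orientation; "contact_force": force on the tool from outside, world axes, zero at the start; "wrist_torque": the same for the moment, N m; "opening": opening from 0.0 (shut) to 1.0 (fully open).
Only numpy, scipy, OpenCV 4.12 (cv2) and the standard library are available. Lean on these libraries where they do the work, as an engineer would, in place of code of your own. Each camera call takes 0.05 s, during which the arm holds its last target.

## Task

Weigh out the marble chips by difference: switch the balance on with its red key while the pan is clear, stand the empty scoop in the middle of the pan and press the blue tare key, then put every chip from the blotting mat into the scoop there and press the green print key. Now lift the scoop over the glass dish, tip all the chips out over its spout into the dish, stand the empty scoop back in the middle of the pan and press the green key once more for the weigh-back. Press only one key at a time, straight down and fully, leave the grey key alone and the balance switched on, and do not disturb the bottles behind it.

Things in the scene. Friction and masses are not known exactly. Their poses are not given: they have to be found in the camera images.
- balance: Light-grey top-loading balance, 200 mm wide (y), 240 mm deep (x), immovable. Origin: centre of its underside, on the worktop; +x runs from the keys to the pan, away from the robot within 0.12 rad of yaw; z up. In front a level key deck, top 34 mm up and 55 mm deep, with four keys in a row; then a sloping display up to the housing's top at 56 mm, which carries the pan.
- pan_centre (a point): Centre of the top face of the balance's round stainless pan (160 mm across, flat, rigid, 67 mm above the worktop). Axes as the balance's: x away from the keys, z up.
- key_power_top (a point): Centre of the top of the red power key (white ring-and-bar sign), leftmost (towards the balance's own +y) of the four. Cap 26 mm wide (y), 20 mm deep, 7 mm proud of the deck, top 41 mm above the worktop when released; keys 46 mm apart. Pressed straight down.
- key_power (a joint): Travel of the red power key in m: 0 released, 0.0045 fully down; it counts as pressed beyond 0.003. Springs back by itself; 1.2 N starts it and 3.9 N holds it fully down.
- key_mode_top (a point): Centre of the top of the grey mode key (three white bars), second from the left of the four. Cap 26 mm wide (y), 20 mm deep, 7 mm proud of the deck, top 41 mm above the worktop when released; keys 46 mm apart. Pressed straight down.
- key_mode (a joint): Travel of the grey mode key in m: 0 released, 0.0045 fully down; it counts as pressed beyond 0.003. Springs back by itself; 1.2 N starts it and 3.9 N holds it fully down.
- key_tare_top (a point): Centre of the top of the blue tare key (white H-shaped sign), third from the left of the four. Cap 26 mm wide (y), 20 mm deep, 7 mm proud of the deck, top 41 mm above the worktop when released; keys 46 mm apart. Pressed straight down.
- key_tare (a joint): Travel of the blue tare key in m: 0 released, 0.0045 fully down; it counts as pressed beyond 0.003. Springs back by itself; 1.2 N starts it and 3.9 N holds it fully down.
- key_print_top (a point): Centre of the top of the green print key (small white printer sign), rightmost (towards the balance's own -y) of the four. Cap 26 mm wide (y), 20 mm deep, 7 mm proud of the deck, top 41 mm above the worktop when released; keys 46 mm apart. Pressed straight down.
- key_print (a joint): Travel of the green print key in m: 0 released, 0.0045 fully down; it counts as pressed beyond 0.003. Springs back by itself; 1.2 N starts it and 3.9 N holds it fully down.
- scoop_grip (a point): Grip of the scoop: black upright plate at its back end, 10 mm thick along x, 40 mm wide along y, up to 58 mm above the scoop's underside. Point: on its mid-plane, 43 mm above the underside, 65 mm behind the scoop's middle. Pinch from above across its thickness; fingertips 26 mm or more above the underside clear walls and chips. x: from grip to spout, z up.
- scoop_floor (a point): Middle of the inner floor of the loose aluminium weighing scoop (90 g), a tray 140 mm long (x), 76 mm wide (y), inside 130 x 70 mm; floor 3 mm thick, flat underside 3 mm below this point; back and side walls 22 mm high, sides 11 to 16 mm over the front third; front end (+x) open: the spout. z up when it stands.
- scoop_spout (a point): Middle of the scoop's open front edge, on the floor's upper face, 70 mm ahead (+x) of scoop_floor. Chips start to slide out when the spout is tipped down by 26 to 36 degrees (friction varies).
- dish_floor (a point): Centre of the inner floor of the loose glass crystallising dish (260 g): round, straight-sided, 120 mm outside, 113 mm inside, 56 mm high, floor 5 mm thick, so this point is 5 mm above its underside and the rim 51 mm above this point.
- mat: Flat blotting mat, blue-grey, fixed, 220 mm (its x) by 200 mm (its y), 4 mm thick; origin at the centre of its underside. The chips lie on it at the start.
- chip_0_mid (a point): Centre of a loose angular marble chip, whitish, 14 g, 20 to 26 mm across in any direction seen from above and 18 mm high, with a flat underside 8.5 mm below this point. 3 to 5 chips are present; an absent one gives None.
- chip_1_mid (a point): Centre of a loose angular marble chip, whitish, 14 g, 20 to 26 mm across in any direction seen from above and 18 mm high, with a flat underside 8.5 mm below this point. 3 to 5 chips are present; an absent one gives None.
- chip_2_mid (a point): Centre of a loose angular marble chip, whitish, 14 g, 20 to 26 mm across in any direction seen from above and 18 mm high, with a flat underside 8.5 mm below this point. 3 to 5 chips are present; an absent one gives None.
- chip_3_mid (a point): Centre of a loose angular marble chip, whitish, 14 g, 20 to 26 mm across in any direction seen from above and 18 mm high, with a flat underside 8.5 mm below this point. 3 to 5 chips are present; an absent one gives None.
- chip_4_mid (a point): Centre of a loose angular marble chip, whitish, 14 g, 20 to 26 mm across in any direction seen from above and 18 mm high, with a flat underside 8.5 mm below this point. 3 to 5 chips are present; an absent one gives None.
- scoop: The weighing scoop as a body; origin at the middle of its underside, x towards the spout, z up.
- buffer_bottle_b: White bottle with a screw cap and a banded label, 53 mm across and 118 mm high, behind the balance; origin at its underside. Leave it where it is.
- dropper_red: White dropper bottle with a red tip, 31 mm across and 94 mm high, behind the balance; origin at its underside. Leave it where it is.
- dropper_blue: White dropper bottle with a blue tip, 31 mm across and 94 mm high, behind the balance; origin at its underside. Leave it where it is.
Things that resemble listed ones, but are neither listed nor needed, are in the scene too. What is shaped like the scoop but orange is not meant.

How it is judged:
By the outcome, as a careful person would: the job done as asked, in the order asked, and still so for the second after the job is handed in, with the robot touching nothing.
Of chip_0, chip_1, chip_2, chip_3, chip_4 only 3 to 5 are there at a start; the rules pass over those that are not, and their reading is None.
At some moment in a run one of dish may be knocked a few centimetres aside while the robot is not near it.
Once in a run the grip may slacken for a moment while it holds something.
It also fails if it takes over 210 s, if anything falls off the work surface, if the arm or the gripper's body presses on something with over 40 N, if the wrist force passes 120 N, or if a joint passes its speed limit or range.

## Working session

There is one attempt and no reset: what is moved stays moved. The work goes in short steps, Python scripts to look and compute and a tool call to move; the robot and the scene stay as the last step left them, time stands still between calls to the robot, and variables do not carry over. Pictures are saved under pics/ and viewed, and the job is handed in when it is done.

Besides the shell and the picture viewer there is one more tool, called after ">>>" by a JSON object that holds its "fn" and its "kwargs", one argument or row to a line. move_arm: Moves the arm, as the interface text tells. Its arguments: {"type":"object","properties":{"plan":{"type":"array","items":{"type":"array","items":{"type":"array","items":{"type":"number"}}}},"force":{"type":"number"}},"required":["plan"]}

```bash
ls -la; mkdir -p pics
python3 - <<'E'
from plant import *
import cv2
s=get_state(); print(s)
for c in ["scene","top"]:
    im=read_camera(c); cv2.imwrite(f"pics/{c}0.png",im[:,:,::-1])
    k=get_calibration(c); print(c,k)
E
```

```text
total 12
drwxr-xr-x  3 agent agent 4096 Dec  7 06:55 .
drwxr-xr-x 23 root  root  4096 Dec  7 06:55 ..
drwxr-xr-x  2 agent agent 4096 Dec  7 06:55 pics
{'time': 0.0, 'qpos': array([-1.30498462e+00,  2.87207382e-01,  1.57818311e+00, -1.41461319e-05,
        1.27858073e+00, -1.49993458e-01]), 'dq': array([ 0.00048628, -0.00079515,  0.00029548,  0.00203029,  0.00090006,
       -0.00025303]), 'joint_efforts': array([ 1.29592217e-04, -4.05975509e+01, -2.92626160e+01, -1.59426963e-04,
        5.80521708e-03, -1.12539541e-05]), 'eef_pos': array([ 0.27250424, -0.61683194,  0.22991605]), 'tcp_rot': array([ 9.78464876e-01,  2.06409961e-01, -7.55912931e-05, -1.18689745e-03]), 'contact_force': array([-0.8010556 , -0.11517579,  0.41245958]), 'wrist_torque': array([0.03860286, 0.00036053, 0.01657948]), 'opening': 1.0010928819599403}
scene {'mtx': array([[482.81612623,   0.        , 272.28481208],
       [  0.        , 482.81612623, 210.82218898],
       [  0.        ,   0.        ,   1.        ]]), 'dist_coeffs': array([-0.0406492,  0.       ,  0.       ,  0.       ,  0.       ]), 'extrinsics': array([[-0.72445384,  0.30989272, -0.61573788, -0.51937697],
       [-0.68921418, -0.34152933,  0.63901607,  0.9535616 ],
       [-0.01226612,  0.88731292,  0.46100469,  0.88689788],
       [ 0.        ,  0.        ,  0.        ,  1.        ]])}
top {'mtx': array([[506.45133508,   0.        , 279.13229914],
       [  0.        , 506.45133508, 204.39226751],
       [  0.        ,   0.        ,   1.        ]]), 'dist_coeffs': array([-0.10710718,  0.        ,  0.        ,  0.        ,  0.        ]), 'extrinsics': array([[-0.01043069,  0.99545753, -0.09463351,  0.43678225],
       [-0.99993715, -0.01077286, -0.00310551, -0.20123513],
       [-0.00411088,  0.09459517,  0.99550734,  1.63708256],
       [ 0.        ,  0.        ,  0.        ,  1.        ]])}
```

View pics/scene0.png

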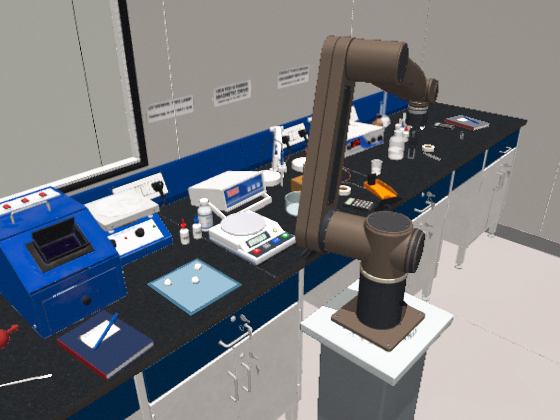

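View pics/top0.png

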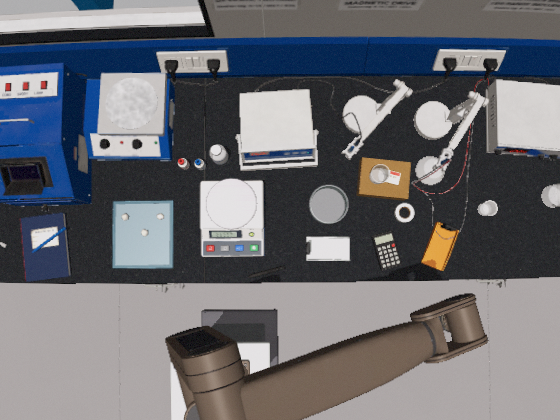

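The top view shows the balance at (232,218), keys in row ~248, the mat at (143,235) with three chips at (125,216), (162,216) and (145,232). The scoop is at (328,249) with its grip at the left, the dish at (328,205), and the orange look-alike at (440,245).

```bash
cat > h.py <<'E'
from plant import *
import numpy as np, cv2
from scipy.spatial.transform import Rotation as R
def ray(c,px):
    k=get_calibration(c); u=cv2.undistortPoints(np.array([[px]],float),k['mtx'],k['dist_coeffs'])[0,0]
    E=k['extrinsics']; d=E[:3,:3]@np.array([u[0],-u[1],-1.]); return E[:3,3],d/np.linalg.norm(d)
def atz(c,px,z):
    o,d=ray(c,px); return o+d*(z-o[2])/d[2]
def proj(c,P):
    k=get_calibration(c);E=k['extrinsics'];p=(np.atleast_2d(P)-E[:3,3])@E[:3,:3]
    p=p*[1,-1,-1]
    return cv2.projectPoints(p,np.zeros(3),np.zeros(3),k['mtx'],k['dist_coeffs'])[0][:,0]
def tri(pa,pb):
    (o1,d1),(o2,d2)=ray('scene',pa),ray('top',pb)
    A=np.stack([d1,-d2],1);t=np.linalg.lstsq(A,o2-o1,rcond=None)[0]
    return (o1+d1*t[0]+o2+d2*t[1])/2, np.linalg.norm(o1+d1*t[0]-o2-d2*t[1])
def snap(c,name,box=None,s=1):
    im=read_camera(c)[:,:,::-1]
    if box: im=im[box[1]:box[3],box[0]:box[2]]
    cv2.imwrite(f'pics/{name}.png',cv2.resize(im,None,fx=s,fy=s,interpolation=cv2.INTER_CUBIC)); 
def delta(Pw,Rw=None):
    """shift in tool axes and rotvec deg from present pose to target"""
    s=get_state();r=R.from_quat(s['tcp_rot']); d=r.inv().apply(np.array(Pw)-s['eef_pos'])
    rv=(r.inv()*Rw).as_rotvec(degrees=True) if Rw is not None else None
    return d,rv
def down(yaw_y):
    """tool z down, tool y axis along world direction at angle yaw_y (rad)"""
    y=np.array([np.cos(yaw_y),np.sin(yaw_y),0]);z=np.array([0,0,-1.]);x=np.cross(y,z)
    return R.from_matrix(np.stack([x,y,z],1))
E
python3 - <<'E'
from h import *
Z=dict(pan_centre=.067,key_power_top=.041,key_mode_top=.041,key_tare_top=.041,key_print_top=.041,balance=0,scoop_grip=.043,scoop_floor=.003,scoop_spout=.003,dish_floor=.005,mat=0,chip_0_mid=.0125,buffer_bottle_b=0,dropper_red=0,dropper_blue=0)
read_camera('top')
for n,z in Z.items():
    for r in pinpoint('top',n)[:6]:
        print(n,round(r['p'],2),np.round(r['centre'],1),atz('top',r['centre'],z).round(4))
print(get_state()['time'])
E
```

```text
pan_centre 0.83 [233.  202.2] [ 0.5945 -0.0525  0.067 ]
key_power_top 0.47 [210.2 246.1] [0.4588 0.0223 0.041 ]
key_mode_top 0.54 [223.1 248.1] [ 0.4522 -0.0184  0.041 ]
key_tare_top 0.4 [237.2 248.8] [ 0.4496 -0.0629  0.041 ]
key_tare_top 0.28 [183.7 161.8] [0.7291 0.1085 0.041 ]
key_print_top 0.56 [221.2 158.3] [ 0.7388 -0.0123  0.041 ]
key_print_top 0.48 [254.9 248.3] [ 0.4507 -0.1186  0.041 ]
key_print_top 0.17 [210.5 246.3] [0.4582 0.0214 0.041 ]
balance 0.64 [228.4 221.7] [ 0.5378 -0.0311  0.    ]
balance 0.59 [220.  248.2] [ 0.4524 -0.0037  0.    ]
scoop_grip 0.64 [349.7 248.7] [ 0.446  -0.4166  0.043 ]
scoop_grip 0.63 [307.2 247.1] [ 0.4527 -0.283   0.043 ]
scoop_grip 0.58 [450.9 223.6] [ 0.5209 -0.7429  0.043 ]
scoop_floor 0.9 [329.6 245.4] [ 0.4577 -0.3573  0.003 ]
scoop_floor 0.84 [438.2 249.1] [ 0.4407 -0.7112  0.003 ]
scoop_floor 0.42 [233.8 202.5] [ 0.5999 -0.049   0.003 ]
scoop_spout 0.83 [430.1 266.9] [ 0.3837 -0.6825  0.003 ]
scoop_spout 0.67 [350.1 246.4] [ 0.4536 -0.4234  0.003 ]
scoop_spout 0.44 [328.4 246.9] [ 0.4529 -0.3533  0.003 ]
dish_floor 0.91 [326.8 206. ] [ 0.585  -0.3504  0.005 ]
dish_floor 0.35 [140.6 234.7] [0.4979 0.2551 0.005 ]
mat 0.67 [144.3 236.4] [0.4924 0.2442 0.    ]
buffer_bottle_b 0.66 [222.4 159.9] [ 0.7411 -0.0114  0.    ]
buffer_bottle_b 0.54 [212.3 248.4] [0.4519 0.0213 0.    ]
dropper_red 0.68 [182.9 165.8] [0.7233 0.119  0.    ]
dropper_blue 0.49 [201.4 168.3] [0.7141 0.0577 0.    ]
dropper_blue 0.18 [242.3 247.3] [ 0.4546 -0.0758  0.    ]
0.9
```

Run:
```python
from h import *
snap('top','topcrop',(100,170,380,280),2.85)
snap('scene','scrop',(140,180,340,310),4)
```

```text
(no output)
```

View pics/topcrop.png

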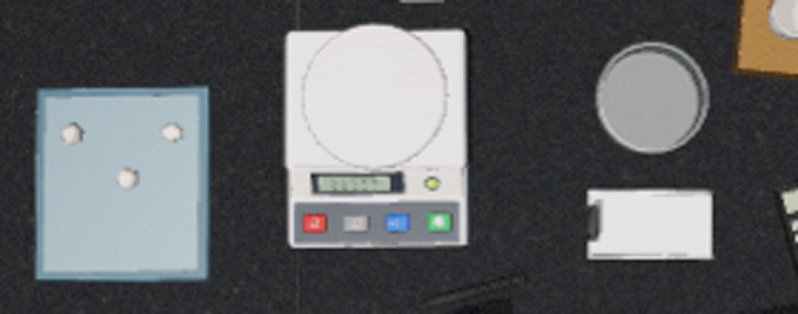

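View pics/scrop.png

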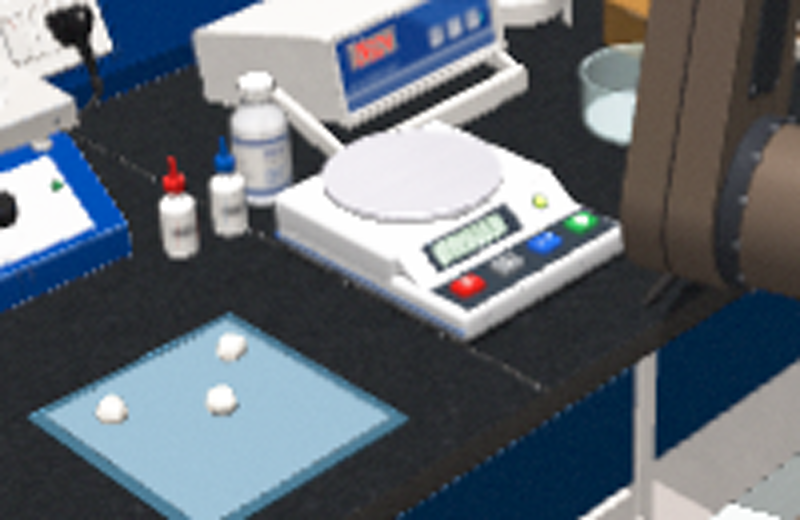

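The enlarged top view shows red (314,222), grey (355,223), blue (397,223) and green (438,221) keys, the pan circle at (374,95), and three separate chips. Next I'll measure by colour for better precision.

```bash
cat >> h.py <<'E'
def comps(im,mask,box,amin=8):
    m=np.zeros(mask.shape,np.uint8);x0,y0,x1,y1=box;m[y0:y1,x0:x1]=mask[y0:y1,x0:x1]
    n,l,st,ce=cv2.connectedComponentsWithStats(m)
    return [(st[i,4],ce[i],l==i) for i in range(1,n) if st[i,4]>=amin]
E
python3 - <<'E'
from h import *
im=read_camera('top'); hsv=cv2.cvtColor(im,cv2.COLOR_RGB2HSV); H,S,V=[hsv[...,i].astype(int) for i in range(3)]
kb=(200,238,268,258)
ks={}
for n,m in dict(red=((H<8)|(H>172))&(S>110)&(V>90),blue=(H>100)&(H<125)&(S>120)&(V>120),green=(H>45)&(H<85)&(S>90)&(V>90)).items():
    for a,c,_ in comps(im,m,kb): print(n,a,c.round(1),atz('top',c,.041).round(4)); ks[n]=atz('top',c,.041)
print('pitch',np.linalg.norm((ks['red']-ks['green']))/3,'yaw',np.arctan2(*(ks['red']-ks['green'])[[1,0]])-np.pi/2)
# chips: warm white on mat
mb=(112,200,174,270)
for a,c,_ in comps(im,(S<60)&(V>150),mb,4): print('chip',a,c.round(1),atz('top',c,.0125).round(4))
for a,c,l in comps(im,(S>60)&(H>85)&(H<115)&(V>100),(100,190,185,280),500):
    r=cv2.minAreaRect(np.argwhere(l)[:,::-1].astype(np.float32)); print('mat',r,atz('top',r[0],.004)[:2])
for a,c,l in comps(im,(S<40)&(V>120),(295,230,360,270),200):
    r=cv2.minAreaRect(np.argwhere(l)[:,::-1].astype(np.float32)); b=cv2.boxPoints(r);print('scoop',a,r,[atz('top',q,.02)[:2].round(4) for q in b])
g=cv2.cvtColor(im,cv2.COLOR_RGB2GRAY)
for q in ['balance','scoop_floor','dish_floor']:
    for r in cut_out('top',q)[:2]:
        px=np.argwhere(r['pixels'])[:,::-1].astype(np.float32)
        print(q,r['p'],r['centre'],len(px),cv2.minAreaRect(px),cv2.minEnclosingCircle(px))
for q in ['pan_centre','scoop_grip']:
    for r in pinpoint('top',q)[:3]: print(q,r['p'],r['centre'])
cv2.imwrite('pics/scoop1.png',cv2.resize(im[180:275,285:370,::-1],None,fx=6,fy=6,interpolation=cv2.INTER_CUBIC))
cv2.imwrite('pics/bal1.png',cv2.resize(im[170:265,190:275,::-1],None,fx=6,fy=6,interpolation=cv2.INTER_CUBIC))
E
```

```text
red 48 [209.7 247.9] [0.4532 0.024  0.041 ]
blue 39 [239.5 247.4] [ 0.4539 -0.0702  0.041 ]
green 31 [253.5 247.7] [ 0.4526 -0.1141  0.041 ]
pitch 0.04601912997465452 yaw -0.00450192650244885
chip 3482 [142.6 234.4] [0.4985 0.2465 0.0125]
mat ((142.0, 234.0), (59.99999237060547, 67.99998474121094), 0.0) [0.50014102 0.25078118]
scoop 1017 ((327.5, 248.0), (24.0, 43.0), 90.0) [array([ 0.4883, -0.2808]), array([ 0.4867, -0.4183]), array([ 0.4103, -0.4167]), array([ 0.412 , -0.2797])]
balance 0.85 [227.7, 220.4] 4928 ((231.5, 217.0), (78.0, 65.0), 90.0) ((232.0, 218.5), 48.02353286743164)
scoop_floor 0.9 [438.5, 247.4] 1150 ((439.24139404296875, 245.39654541015625), (25.997346878051758, 46.238136291503906), 21.801410675048828) ((439.21832275390625, 245.73944091796875), 24.41960906982422)
scoop_floor 0.65 [329.1, 247.2] 1011 ((327.0, 248.5), (23.0, 42.0), 90.0) ((327.25, 248.0), 23.4854679107666)
dish_floor 0.95 [328.3, 204.6] 1158 ((329.0000305175781, 203.99998474121094), (36.769554138183594, 38.18376159667969), 45.0) ((329.0, 204.0), 19.646982192993164)
pan_centre 0.7 [233.3, 204.7]
scoop_grip 0.98 [451.4, 223.2]
scoop_grip 0.81 [308.3, 250.7]
```

View pics/scoop1.png

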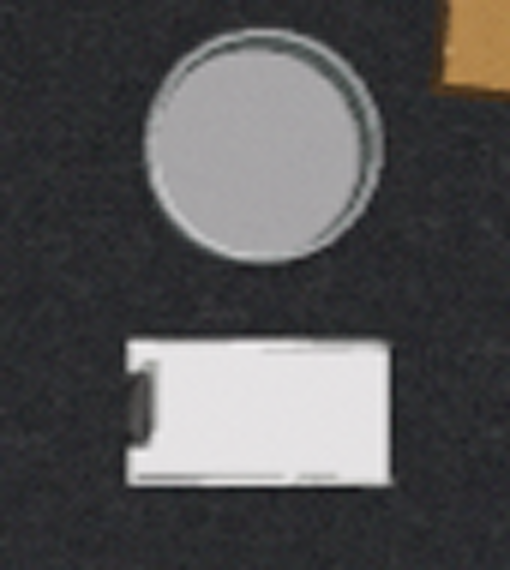

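View pics/bal1.png

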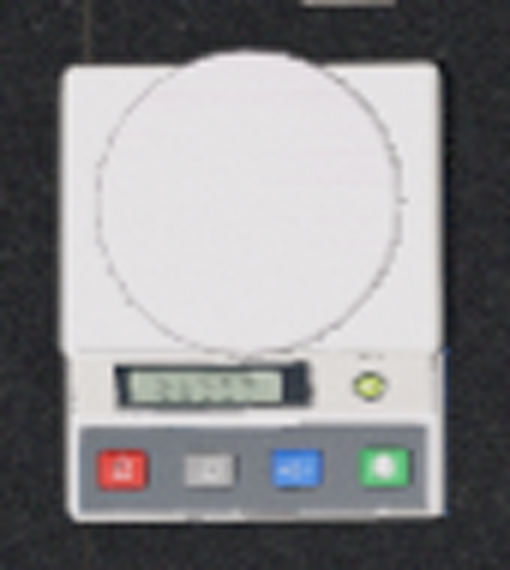

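The pan circle is centred at about (250,203) in the balance crop, with the key row level at row 469. The scoop spans (127–390, 340–487) in its crop, with the grip at the left and the spout pointing to −y.

Run:
```python
from h import *
from scipy.optimize import least_squares
c=lambda x,y,ox,oy:np.array([(x+.5)/6-.5+ox,(y+.5)/6-.5+oy])
print('pan',atz('top',c(250,203,190,170),.067))
for n,p in dict(r=(122,469),m=(209,470),b=(297,469),g=(384,468)).items(): print(n,atz('top',c(*p,190,170),.041).round(4))
ob=np.array([c(127,340,285,180),c(127,487,285,180),c(390,341,285,180),c(390,486,285,180)])
def mod(p):
    x,y,a=p; L=np.array([[-.07,.038,.022],[-.07,-.038,.022],[.07,.038,.011],[.07,-.038,.011]])
    r=R.from_euler('z',a); return proj('top',r.apply(L)+[x,y,0])
f=least_squares(lambda p:(mod(p)-ob).ravel(),[.45,-.35,-1.57]);print('scoop',f.x,f.fun.round(1)); x,y,a=f.x
print('grip',[x-.065*np.cos(a),y-.065*np.sin(a)], 'expect plate px', proj('top',[x-.065*np.cos(a),y-.065*np.sin(a),.058]), c(143,407,285,180))
# dish: rim top z .056 circle
print('dish rim',atz('top',c(265,145,285,180),.056))
im=read_camera('top');cv2.imwrite('pics/mat1.png',cv2.resize(im[195:275,108:180,::-1],None,fx=7,fy=7,interpolation=cv2.INTER_CUBIC))
im=read_camera('scene');cv2.imwrite('pics/mats1.png',cv2.resize(im[255:315,145:245,::-1],None,fx=7,fy=7,interpolation=cv2.INTER_CUBIC))
```

```text
pan [ 0.5907077  -0.04703468  0.067     ]
r [0.4537 0.0232 0.041 ]
m [ 0.4528 -0.0226  0.041 ]
b [ 0.4529 -0.0688  0.041 ]
g [ 0.453  -0.1145  0.041 ]
scoop [ 0.44774532 -0.34995841 -1.58382824] [ 0.2  0.2  0.2 -0.3 -0.3  0.2 -0.1 -0.2]
grip [np.float64(0.44859236799109253), np.float64(-0.2849639253060802)] expect plate px [[308.10788847 248.36300289]] [308.41666667 247.41666667]
dish rim [ 0.58742042 -0.35203223  0.056     ]
```

Run:
```python
from h import *
print(delta([.453,.024,.16],down(-np.pi/2)))
```

```text
(array([ 0.42403473, -0.51398136,  0.07134543]), array([-4.08095323e-03, -8.78867782e-04,  2.38179592e+01]))
```

View pics/mat1.png

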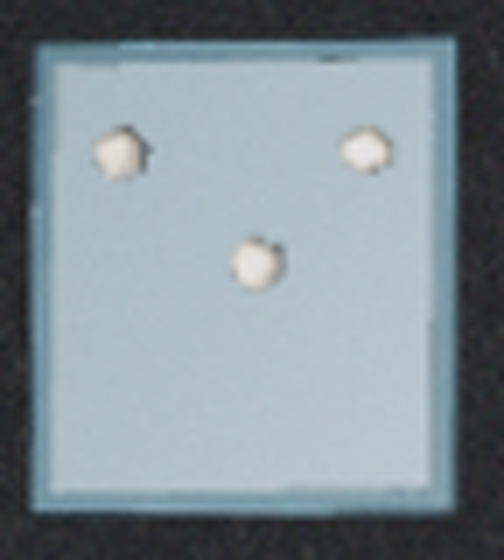

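View pics/mats1.png

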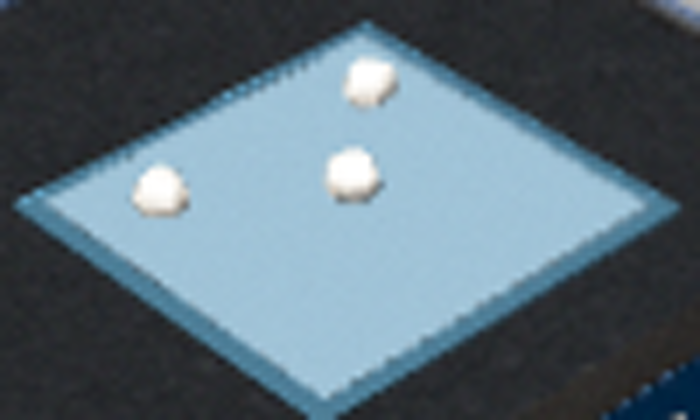

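Three chips only, at (122,153), (366,150) and (257,264) in the crop. First I move towards the red key with the fingers shut.

>>> {"fn": "move_arm", "kwargs": {
  "plan": [
    [[0,0,5,0.055,-0.034,0.006,0],[0,0,10,0.109,-0.068,0.012,0],[0,0,15,0.164,-0.103,0.018,0],[0,0,20,0.218,-0.137,0.024,0],[0,0,23.8,0.273,-0.171,0.03,0]]
  ],
  "force": 40
}}

```text
time: 2.02
eef_pos: [0.448, -0.3582, 0.2025]
tcp_rot: [1.0, -0.001, 0.0, 0.0]
contact_force: [0.8, 0.0, 0.3]
opening: 0.001
```

Run:
```python
from h import *
s=get_state();print(s['time'],s['eef_pos'],s['qpos'],s['contact_force'],s['opening'])
print(delta([.453,.024,.10],down(-np.pi/2)))
```

```text
2.025 [ 0.44804961 -0.35815634  0.20252203] [-8.51233151e-01  8.95603823e-02  1.85784193e+00  1.29984098e-04
  1.19325736e+00  7.21719137e-01] [0.81120947 0.03518871 0.32762904] 0.0013650675507218398
(array([ 0.00403576, -0.38222987,  0.10228776]), array([ 0.03559647, -0.04047637, -0.12626961]))
```

>>> {"fn": "move_arm", "kwargs": {
  "plan": [
    [[0,0,0,0.003,-0.06,0.01,0],[0,0,0,0.004,-0.12,0.03,0],[0,0,0,0.005,-0.18,0.05,0],[0,0,0,0.005,-0.24,0.07,0],[0,0,0,0.005,-0.3,0.09,0]]
  ]
}}

```text
time: 2.65
eef_pos: [0.4538, -0.0594, 0.1132]
tcp_rot: [1.0, -0.001, 0.001, 0.0]
contact_force: [1.1, -0.0, 0.6]
opening: 0.003
```

>>> {"fn": "move_arm", "kwargs": {
  "plan": [
    [[0,0,0,0,-0.05,0.01,0],[0,0,0,0,-0.08,0.02,0],[0,0,0,0,-0.082,0.02,0],[0,0,0,0,-0.082,0.02,0],[0,0,0,0,-0.082,0.02,0]]
  ]
}}

```text
time: 3.28
eef_pos: [0.4547, 0.0214, 0.0938]
tcp_rot: [1.0, -0.002, 0.002, 0.001]
contact_force: [0.1, -0.4, 0.3]
opening: -0.002
```

Run:
```python
from h import *
s=get_state();print(s['time'],s['eef_pos'],s['qpos'],s['contact_force'],s['opening'])
print(delta([.453,.024,.04],down(-np.pi/2)))
snap('scene','s2',(180,150,320,270),5.5)
print(proj('scene',s['eef_pos']), proj('scene',[.453,.024,.041]))
```

```text
3.275 [0.45472665 0.02144538 0.09382203] [-1.75895792e-01 -4.10969951e-02  2.21090879e+00 -1.03635849e-03
  9.67967869e-01  1.39967724e+00] [ 0.12408142 -0.35623833  0.34438141] -0.001671466956444458
(array([-0.00193169, -0.0026277 ,  0.05381154]), array([ 0.08595733, -0.20673295, -0.24011185]))
[[255.72888108 236.64183416]] [[256.00020953 251.00695141]]
```

View pics/s2.png

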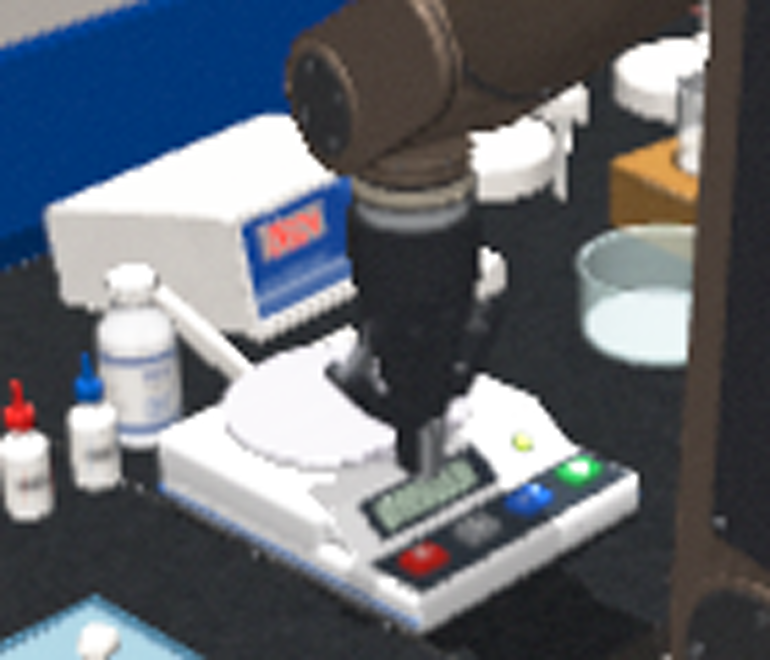

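>>> {"fn": "move_arm", "kwargs": {
  "plan": [
    [[0,0,0,-0.002,-0.003,0.0,0],[0,0,0,-0.002,-0.003,0.03,0],[0,0,0,-0.002,-0.003,0.045,0],[0,0,0,-0.002,-0.003,0.056,0],[0,0,0,-0.002,-0.003,0.058,0]]
  ]
}}

```text
time: 3.95
eef_pos: [0.4524, 0.0243, 0.0363]
tcp_rot: [1.0, -0.002, -0.0, 0.001]
contact_force: [-6.7, 0.4, 15.8]
opening: -0.001
```

Run:
```python
from h import *
s=get_state();print(s['time'],s['eef_pos'],s['contact_force'])
snap('scene','s3',(180,150,320,270),5.5)
```

```text
3.95 [0.45236961 0.0242988  0.03627136] [-6.69546085  0.44026238 15.81326426]
```

View pics/s3.png

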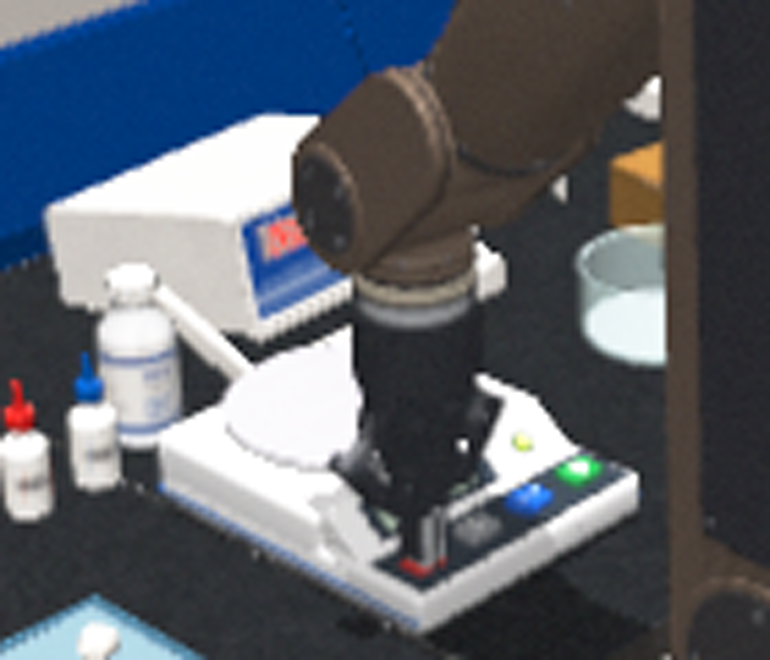

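The scene picture shows the fingertips on the red key, the key flush, and 16 N on the wrist, so it is fully pressed. I lift straight up and go to the scoop.

>>> {"fn": "move_arm", "kwargs": {
  "plan": [
    [[0,0,0,0,0,-0.02,0],[0,0,0,0,0,-0.05,0],[0,0,0,0,0.02,-0.09,0],[0,0,0,0,0.08,-0.12,0.04],[0,0,0,0,0.14,-0.12,0.04]]
  ]
}}

```text
time: 4.62
eef_pos: [0.454, -0.1159, 0.1603]
tcp_rot: [1.0, -0.001, 0.003, 0.002]
contact_force: [0.6, -0.3, 0.7]
opening: 0.421
```

>>> {"fn": "move_arm", "kwargs": {
  "plan": [
    [[0,0,0,0,0.06,0,0.04],[0,0,0,0,0.12,0,0.04],[0,0,0,-0.002,0.17,0.02,0.04],[0,0,0,-0.003,0.172,0.02,0.04],[0,0,0,-0.003,0.172,0.02,0.04]]
  ]
}}

```text
time: 5.25
eef_pos: [0.4507, -0.2879, 0.141]
tcp_rot: [1.0, -0.001, 0.003, 0.002]
contact_force: [0.7, 0.2, 0.2]
opening: 0.47
```

Run:
```python
from h import *
s=get_state();print(s['time'],s['eef_pos'],s['contact_force'],s['opening'])
print(delta([.4486,-.285,.030],down(-1.584)))
snap('scene','s4',(180,130,320,270),4.2)
snap('top','t4',(190,170,370,280),4.2)
```

```text
5.25 [ 0.45066203 -0.28788255  0.14096296] [0.65531806 0.15454751 0.1542785 ] 0.46970848208512883
(array([-0.00281105, -0.00331352,  0.11093447]), array([ 0.22334477, -0.38407112,  0.60540053]))
```

View pics/s4.png

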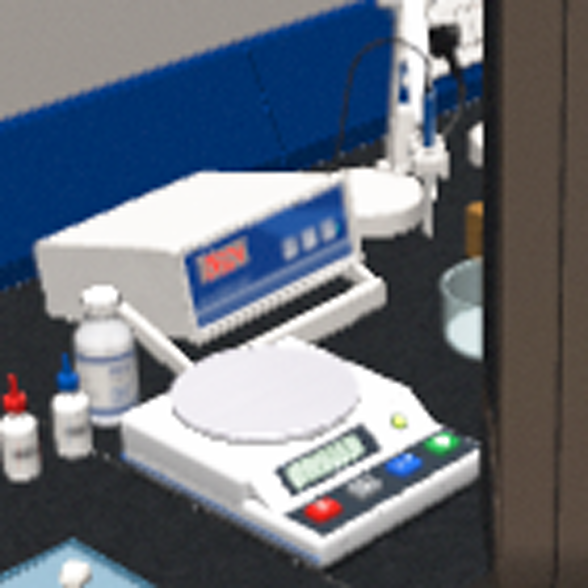

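View pics/t4.png

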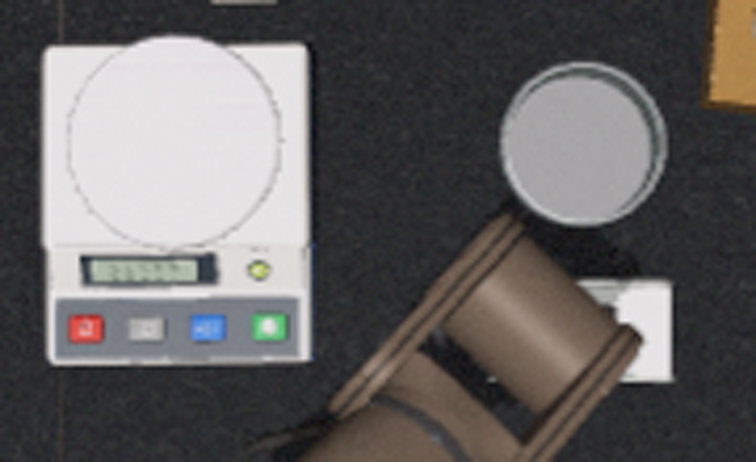

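The top view shows the keys released and the arm above the scoop; the display is unchanged in both views. I descend onto the grip.

>>> {"fn": "move_arm", "kwargs": {
  "plan": [
    [[0.2,-0.4,0.6,-0.003,-0.003,0.03,0.04],[0.2,-0.4,0.6,-0.003,-0.003,0.07,0.04],[0.2,-0.4,0.6,-0.003,-0.003,0.1,0.04],[0.2,-0.4,0.6,-0.003,-0.003,0.111,0.04],[0.2,-0.4,0.6,-0.003,-0.003,0.111,0.04]]
  ]
}}

```text
time: 5.98
eef_pos: [0.4492, -0.2839, 0.0306]
tcp_rot: [1.0, -0.005, 0.0, 0.001]
contact_force: [0.7, 0.1, 0.8]
opening: 0.467
```

Run:
```python
from h import *
s=get_state();print(s['time'],s['eef_pos'],s['contact_force'],s['opening'])
print(delta([.4486,-.285,.030],down(-1.584)))
```

```text
5.975 [ 0.4492344  -0.28387655  0.03061451] [0.68710486 0.09479111 0.83603943] 0.46714303808863955
(array([-0.00062336,  0.0011291 ,  0.00061546]), array([ 0.05814892, -0.01811096,  0.18540121]))
```

>>> {"fn": "move_arm", "kwargs": {
  "plan": [
    [[0,0,0,0,0,0,0.02],[0,0,0,0,0,0,0.0],[0,0,0,0,0,0,0.0],[0,0,0,0,0,0,0.0],[0,0,0,0,0,0,0.0]]
  ],
  "force": 80
}}

```text
time: 6.6
eef_pos: [0.4504, -0.2849, 0.0325]
tcp_rot: [1.0, -0.005, 0.001, 0.001]
contact_force: [0.4, 1.3, 5.4]
opening: 0.097
```

>>> {"fn": "move_arm", "kwargs": {
  "plan": [
    [[0,0,0,0,0,-0.005,0.0],[0,0,0,0,0,-0.02,0.0],[0,0,0,0,0,-0.04,0.0],[0,0,0,0,0,-0.04,0.0],[0,0,0,0,0,-0.04,0.0]]
  ]
}}

```text
time: 7.22
eef_pos: [0.45, -0.2845, 0.0722]
tcp_rot: [1.0, -0.005, 0.001, 0.001]
contact_force: [-0.1, 0.1, -1.1]
opening: 0.093
```

Run:
```python
from h import *
s=get_state();print(s['time'],s['eef_pos'],s['contact_force'],s['opening'],s['wrist_torque'])
snap('scene','s5',(200,130,400,270),4)
snap('top','t5',(190,170,370,280),4.2)
```

```text
7.225 [ 0.44996654 -0.28450033  0.07219112] [-0.10174491  0.13183569 -1.0734627 ] 0.09333260031701787 [ 0.02154273 -0.04702885  0.03396155]
```

View pics/t5.png

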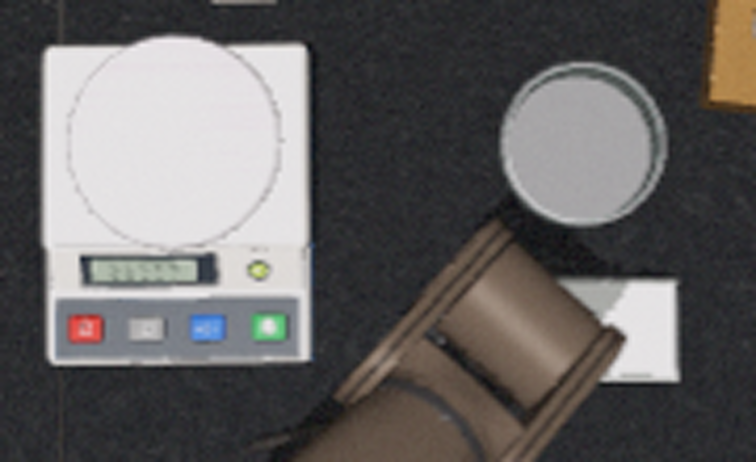

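The scoop hangs level from the gripper (1.1 N on the wrist). I carry it to the pan.

>>> {"fn": "move_arm", "kwargs": {
  "plan": [
    [[0,0,0,0,0,-0.05,0.0],[0,0,0,0.02,-0.03,-0.09,0.0],[0,0,0,0.045,-0.08,-0.1,0.0],[0,0,0,0.07,-0.13,-0.1,0.0],[0,0,0,0.095,-0.18,-0.1,0.0]]
  ]
}}

```text
time: 7.95
eef_pos: [0.5466, -0.1034, 0.1708]
tcp_rot: [1.0, -0.005, 0.0, 0.001]
contact_force: [0.6, 0.4, -1.3]
opening: 0.101
```

>>> {"fn": "move_arm", "kwargs": {
  "plan": [
    [[0,0,0,0.02,-0.045,0,0.0],[0,0,0,0.035,-0.09,0,0.0],[0,0,0,0.045,-0.12,0,0.0],[0,0,0,0.046,-0.122,0,0.0],[0,0,0,0.046,-0.122,0,0.0]]
  ]
}}

```text
time: 8.57
eef_pos: [0.5935, 0.0178, 0.1699]
tcp_rot: [1.0, -0.005, -0.0, 0.001]
contact_force: [-0.2, -0.5, -1.7]
opening: 0.098
```

Run:
```python
from h import *
s=get_state();print(s['time'],s['eef_pos'],s['contact_force'],s['opening'],s['wrist_torque'])
print(delta([.5915,.018,.100],down(-1.584)))
snap('scene','s6',(180,130,320,270),4.2)
```

```text
8.575 [0.59346322 0.01775263 0.16985718] [-0.16065138 -0.5479231  -1.65759995] 0.09844039577888178 [ 0.0625076  0.0159066 -0.0250405]
(array([-0.00191352, -0.00034854,  0.06985812]), array([0.09974664, 0.04263432, 0.16232679]))
```

View pics/s6.png

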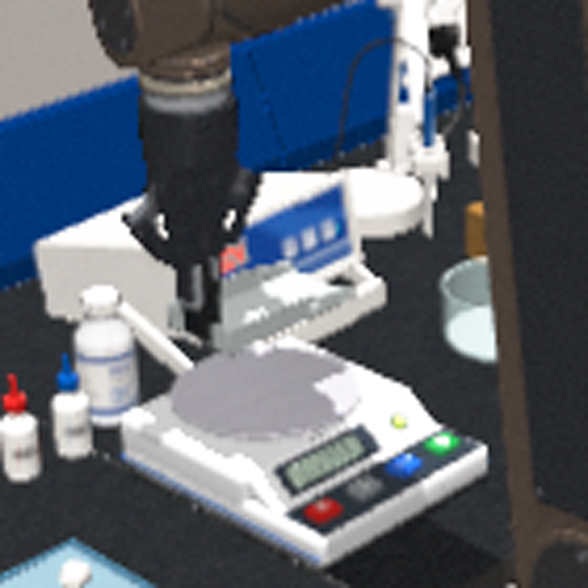

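The scoop hangs level over the pan, its back edge at about (195,330) in the crop. Lowering it now.

>>> {"fn": "move_arm", "kwargs": {
  "plan": [
    [[0,0,0.2,-0.002,0,0.03,0.0],[0,0,0.2,-0.002,0,0.055,0.0],[0,0,0.2,-0.002,0,0.065,0.0],[0,0,0.2,-0.002,0,0.068,0.0],[0,0,0.2,-0.002,0,0.069,0.0]]
  ]
}}

```text
time: 9.25
eef_pos: [0.5921, 0.0167, 0.102]
tcp_rot: [1.0, -0.008, 0.001, 0.001]
contact_force: [1.1, 0.3, -1.6]
opening: 0.097
```

Run:
```python
from h import *
s=get_state();print(s['time'],s['eef_pos'],s['contact_force'],s['opening'],s['wrist_torque'])
```

```text
9.25 [0.59211537 0.01671265 0.10195029] [ 1.12374621  0.26646676 -1.6129269 ] 0.09694190929919246 [ 0.01912106  0.03025772 -0.0305172 ]
```

>>> {"fn": "move_arm", "kwargs": {
  "plan": [
    [[0,0,0,0,0,0.001,0.0],[0,0,0,0,0,0.002,0.0],[0,0,0,0,0,0.003,0.0],[0,0,0,0,0,0.003,0.0],[0,0,0,0,0,0.003,0.0]]
  ]
}}

```text
time: 9.88
eef_pos: [0.5924, 0.0167, 0.0995]
tcp_rot: [1.0, -0.008, 0.001, 0.001]
contact_force: [-0.7, 0.2, 1.4]
opening: 0.103
```

Contact with the pan. I release and rise.

>>> {"fn": "move_arm", "kwargs": {
  "plan": [
    [[0,0,0,0,0,0,0.02],[0,0,0,0,0,0,0.035],[0,0,0,0,0,0,0.035],[0,0,0,0,0,-0.04,0.035],[0,0,0,0,0,-0.09,0.035]]
  ]
}}

```text
time: 10.5
eef_pos: [0.5911, 0.017, 0.1887]
tcp_rot: [1.0, -0.008, -0.001, 0.001]
contact_force: [0.2, -0.0, -0.2]
opening: 0.409
```

>>> {"fn": "move_arm", "kwargs": {
  "plan": [
    [[0,0,0,-0.04,0.0,-0.02,0.02],[0,0,0,-0.09,0.02,-0.02,0.0],[0,0,0,-0.135,0.05,0,0],[0,0,0,-0.14,0.085,0,0],[0,0,0,-0.14,0.085,0,0]]
  ]
}}

```text
time: 11.12
eef_pos: [0.4492, -0.0672, 0.1891]
tcp_rot: [1.0, -0.009, -0.001, 0.001]
contact_force: [-0.2, -0.6, 0.6]
opening: -0.001
```

Run:
```python
from h import *
s=get_state();print(s['time'],s['eef_pos'],s['contact_force'],s['opening'],s['wrist_torque'])
print(delta([.453,-.0688,.041],down(-np.pi/2)))
snap('scene','s7',(180,130,320,270),4.2)
snap('top','t7',(190,170,370,280),4.2)
```

```text
11.125 [ 0.44915937 -0.06716166  0.18906298] [-0.16050321 -0.56252434  0.62383901] -0.0008018455276850484 [ 0.02928179 -0.0322509   0.03276007]
(array([0.00412367, 0.00129043, 0.14805881]), array([ 0.10597156,  0.09898761, -1.0655517 ]))
```

View pics/s7.png

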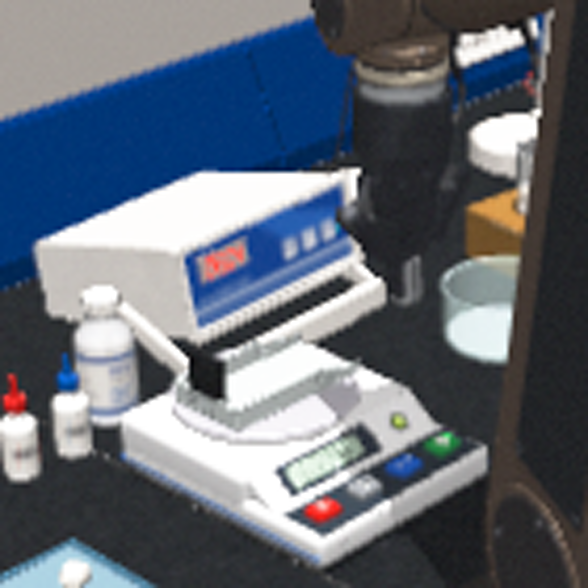

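View pics/t7.png

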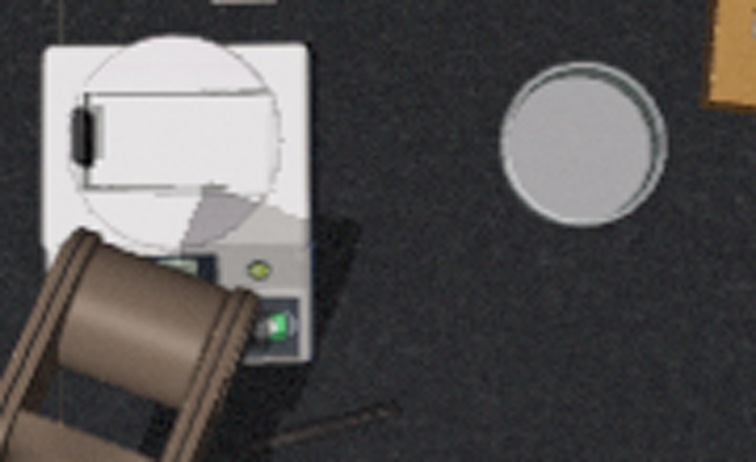

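The scoop stands centred on the pan: top crop walls at rows 93–188 and columns 73–278, pan circle centre at (174,142). Next is the blue key.

>>> {"fn": "move_arm", "kwargs": {
  "plan": [
    [[0,0,-0.3,0.004,0.001,0.02,0],[0,0,-0.6,0.004,0.001,0.06,0],[0,0,-1,0.004,0.001,0.1,0],[0,0,-1,0.004,0.001,0.12,0],[0,0,-1,0.004,0.001,0.12,0]]
  ]
}}

```text
time: 11.85
eef_pos: [0.4532, -0.0658, 0.068]
tcp_rot: [1.0, 0.001, -0.003, -0.0]
contact_force: [0.5, -0.0, 0.0]
opening: 0.001
```

Run:
```python
from h import *
print(delta([.453,-.0688,.041],down(-np.pi/2)))
snap('scene','s8',(180,130,320,270),4.2)
```

```text
(array([-7.09627232e-05,  2.98907146e-03,  2.69626017e-02]), array([-0.01780993,  0.28905971,  0.1468802 ]))
```

View pics/s8.png

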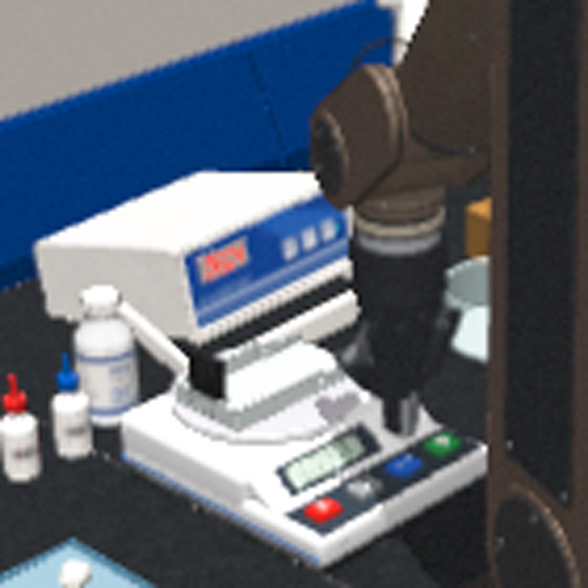

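The fingertips are right above the blue key at (405,462) in the crop. Pressing straight down.

>>> {"fn": "move_arm", "kwargs": {
  "plan": [
    [[0,0,0,0,0.003,0.005,0],[0,0,0,0,0.003,0.018,0],[0,0,0,0,0.003,0.027,0],[0,0,0,0,0.003,0.032,0],[0,0,0,0,0.003,0.0325,0]]
  ]
}}

```text
time: 12.52
eef_pos: [0.454, -0.0693, 0.0368]
tcp_rot: [1.0, 0.001, -0.002, 0.0]
contact_force: [-2.8, 0.0, 3.9]
opening: 0.002
```

Run:
```python
from h import *
s=get_state();print(s['time'],s['eef_pos'],s['contact_force'])
```

```text
12.525 [ 0.45396486 -0.06934806  0.03680484] [-2.75463678  0.04241399  3.86775021]
```

>>> {"fn": "move_arm", "kwargs": {
  "plan": [
    [[0,0,0,0,0,0.001,0],[0,0,0,0,0,0.0015,0],[0,0,0,0,0,0.0015,0],[0,0,0,0,0,-0.02,0],[0,0,0,0,0,-0.05,0]]
  ]
}}

```text
time: 13.15
eef_pos: [0.4534, -0.0691, 0.0865]
tcp_rot: [1.0, 0.001, -0.003, -0.0]
contact_force: [-0.6, 0.1, 1.0]
opening: 0.002
```

Run:
```python
from h import *
c=lambda x,y:np.array([(x+.5)/7-.5+108,(y+.5)/7-.5+195])
for n,p in dict(A=(122,153),B=(366,150),C=(257,264)).items(): print(n,atz('top',c(*p),.0125).round(4))
c2=lambda x,y:np.array([(x+.5)/7-.5+145,(y+.5)/7-.5+255])
for a,b in [((122,153),(160,190)),((366,150),(369,81)),((257,264),(353,174))]: print(tri(c2(*b),c(*a)))
s=get_state();print(s['time'],s['eef_pos'])
```

```text
A [0.5573 0.3055 0.0125]
B [0.5576 0.1904 0.0125]
C [0.5053 0.241  0.0125]
(array([0.55720091, 0.30463131, 0.01562935]), np.float64(0.0003308738289024465))
(array([0.55694545, 0.1890944 , 0.01604678]), np.float64(0.0012486371382820463))
(array([0.50478621, 0.23967464, 0.01571922]), np.float64(0.0011079688926705395))
13.15 [ 0.45341194 -0.06907193  0.08653001]
```

Tare pressed fully and the key is released again. Now the chips: B at (0.557, 0.190) first.

>>> {"fn": "move_arm", "kwargs": {
  "plan": [
    [[0,0,0,0.0,-0.03,-0.05,0.0],[0,0,0,0.02,-0.09,-0.07,0.02],[0,0,0,0.05,-0.15,-0.07,0.05],[0,0,0,0.08,-0.21,-0.06,0.05],[0,0,0,0.1035,-0.259,-0.04,0.05]]
  ]
}}

```text
time: 13.78
eef_pos: [0.5549, 0.185, 0.1298]
tcp_rot: [1.0, 0.001, -0.0, -0.0]
contact_force: [0.2, -1.3, -0.4]
opening: 0.587
```

Run:
```python
from h import *
s=get_state();print(s['time'],s['eef_pos'],s['opening'],s['qpos'])
print(delta([.557,.190,.007],down(-np.pi/2)))
snap('scene','s9',(130,150,330,310),4)
```

```text
13.775 [0.55492832 0.18502414 0.12984857] 0.5867271306356008 [1.48116003e-01 1.94564011e-01 1.88283096e+00 9.38940369e-04
 1.06456095e+00 1.71574136e+00]
(array([ 0.00214393, -0.00487687,  0.12285131]), array([-0.04350197,  0.02746   ,  0.15558897]))
```

View pics/s9.png

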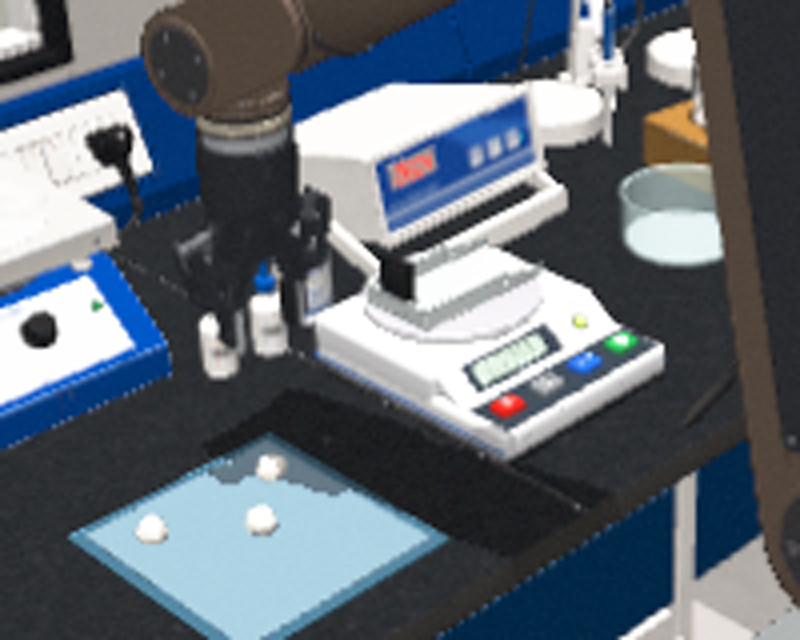

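Three chips are visible at (270,467), (261,519) and (152,528), with the open gripper above the first. Descend.

>>> {"fn": "move_arm", "kwargs": {
  "plan": [
    [[0,0,0,0.002,-0.005,0.03,0.05],[0,0,0,0.002,-0.005,0.075,0.05],[0,0,0,0.002,-0.005,0.11,0.05],[0,0,0,0.002,-0.005,0.122,0.05],[0,0,0,0.002,-0.005,0.1225,0.05]]
  ]
}}

```text
time: 14.45
eef_pos: [0.5563, 0.1954, 0.0029]
tcp_rot: [1.0, 0.002, -0.002, -0.002]
contact_force: [0.2, -0.3, -0.4]
opening: 0.583
```

>>> {"fn": "move_arm", "kwargs": {
  "plan": [
    [[0,0,0,0,0,0.001,0.03],[0,0,0,0,0,0.001,0.0],[0,0,0,0,0,0.001,0.0],[0,0,0,0,0,0.001,0.0],[0,0,0,0,0,0,0.0]]
  ],
  "force": 40
}}

```text
time: 15.08
eef_pos: [0.5577, 0.1954, 0.0043]
tcp_rot: [1.0, 0.002, -0.001, -0.002]
contact_force: [0.9, -0.3, 0.8]
opening: 0.254
```

Run:
```python
from h import *
s=get_state();print(s['time'],s['eef_pos'],s['opening'],s['contact_force'])
snap('scene','s10',(130,190,330,310),4)
```

```text
15.075 [0.55769682 0.1954271  0.0043372 ] 0.25416318655674686 [ 0.94690975 -0.33500153  0.79395714]
```

View pics/s10.png

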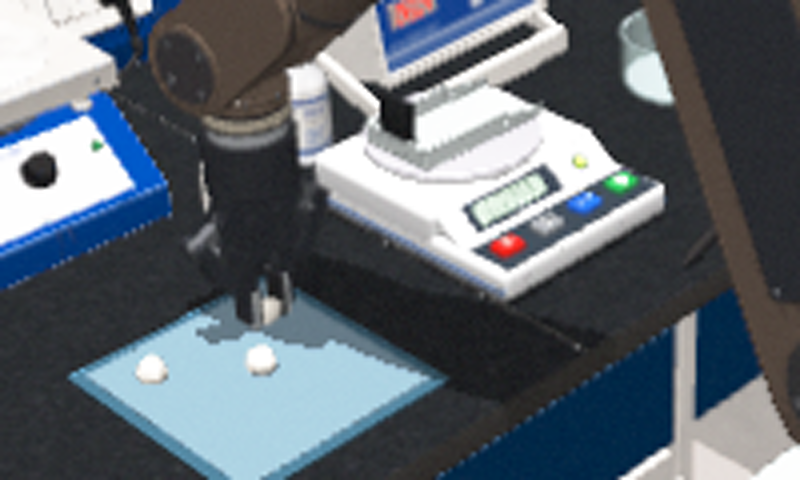

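The chip at (265,310) is between the fingers (opening 21.7 mm). Lift and carry to the scoop.

>>> {"fn": "move_arm", "kwargs": {
  "plan": [
    [[0,0,0,0,0,-0.04,0.0],[0,0,0,0,0,-0.1,0.0],[0,0,0,0,0.03,-0.15,0.0],[0,0,0,0.005,0.09,-0.155,0.0],[0,0,0,0.01,0.15,-0.155,0.0]]
  ]
}}

```text
time: 15.75
eef_pos: [0.569, 0.044, 0.1601]
tcp_rot: [1.0, 0.003, 0.001, -0.002]
contact_force: [1.3, -0.0, -0.5]
opening: 0.253
```

>>> {"fn": "move_arm", "kwargs": {
  "plan": [
    [[0,0,0,0.005,0.045,0,0.0],[0,0,0,0.005,0.069,0,0.0],[0,0,0,0.005,0.07,0,0.0],[0,0,0,0.005,0.07,0,0.0],[0,0,0,0.005,0.07,0,0.0]]
  ]
}}

```text
time: 16.38
eef_pos: [0.5742, -0.0248, 0.1595]
tcp_rot: [1.0, 0.004, 0.001, -0.003]
contact_force: [-0.5, 0.3, 0.6]
opening: 0.251
```

Run:
```python
from h import *
s=get_state();print(s['time'],s['eef_pos'],s['opening'],s['contact_force'])
print(delta([.573,-.024,.074],down(-np.pi/2)))
snap('scene','s11',(180,130,320,270),4.2)
```

```text
16.375 [ 0.57424795 -0.02475321  0.15952283] 0.2509955338259642 [-0.47990724  0.26106066  0.58292854]
(array([-0.0013325 , -0.00029782,  0.08552436]), array([-0.3117048 , -0.05934206,  0.4391167 ]))
```

View pics/s11.png

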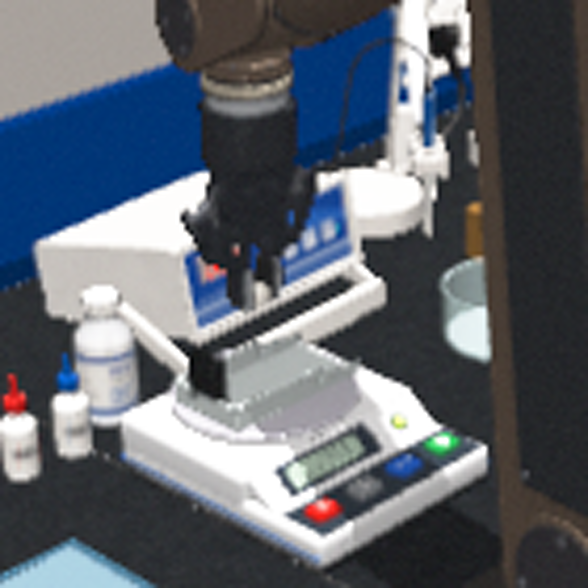

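The chip is still between the fingers at (258,297), above the scoop. Lower it gently.

>>> {"fn": "move_arm", "kwargs": {
  "plan": [
    [[0,0,0.4,-0.001,0,0.03,0.0],[0,0,0.4,-0.001,0,0.055,0.0],[0,0,0.4,-0.001,0,0.07,0.0],[0,0,0.4,-0.001,0,0.078,0.0],[0,0,0.4,-0.001,0,0.08,0.0]]
  ]
}}

```text
time: 17.05
eef_pos: [0.574, -0.0244, 0.0804]
tcp_rot: [1.0, 0.001, 0.001, -0.002]
contact_force: [-1.9, -0.1, 2.7]
opening: 0.253
```

Run:
```python
from h import *
s=get_state();print(s['time'],s['eef_pos'],s['opening'],s['contact_force'])
print(delta([.573,-.024,.074],down(-np.pi/2)))
```

```text
17.05 [ 0.57403439 -0.02436765  0.08039123] 0.2529371264514221 [-1.88937771 -0.12701718  2.69711395]
(array([-0.00104708, -0.0003372 ,  0.00639084]), array([-0.28521575, -0.11795668,  0.07532861]))
```

Run:
```python
from h import *
snap('scene','s12',(215,180,295,245),9)
s=get_state();print(s['contact_force'],s['eef_pos'])
```

```text
[-0.12786289 -0.00165305  0.34603956] [ 0.57408811 -0.02443447  0.080452  ]
```

View pics/s12.png

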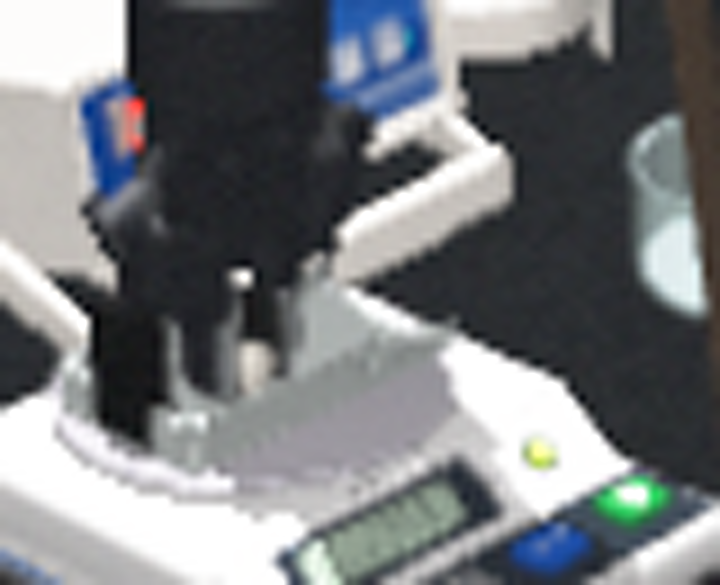

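The 2.7 N was transient; the force is now 0.3 N, and the chip is visible in the fingers at (258,365), clear of the wall. Lower 5 mm and release.

>>> {"fn": "move_arm", "kwargs": {
  "plan": [
    [[0,0,0,0,0,0.003,0.0],[0,0,0,0,0,0.0055,0.0],[0,0,0,0,0,0.006,0.0],[0,0,0,0,0,0.006,0.025],[0,0,0,0,0,0.006,0.03]]
  ]
}}

```text
time: 17.73
eef_pos: [0.5773, -0.0256, 0.0794]
tcp_rot: [1.0, 0.001, 0.005, -0.002]
contact_force: [-3.3, -1.7, 14.1]
opening: 0.349
```

>>> {"fn": "move_arm", "kwargs": {
  "plan": [
    [[0,0,0,0,0,0,0.031],[0,0,0,0,0,-0.02,0.031],[0,0,0,0,0,-0.06,0.031],[0,0,0,0,-0.02,-0.1,0.04],[0,0,0,-0.01,-0.08,-0.1,0.05]]
  ]
}}

```text
time: 18.35
eef_pos: [0.5698, 0.053, 0.1856]
tcp_rot: [1.0, -0.002, 0.01, -0.001]
contact_force: [0.9, 1.9, 0.2]
opening: 0.582
```

Run:
```python
from h import *
s=get_state();print(s['time'],s['eef_pos'],s['opening'],s['contact_force'])
print(delta([.505,.240,.1],down(-np.pi/2)))
snap('scene','s13',(180,130,320,270),4.2)
```

```text
18.35 [0.56975497 0.05299552 0.18559821] 0.582110980797301 [0.9195123  1.90454297 0.15838741]
(array([-0.06710977, -0.18661825,  0.08462176]), array([-0.11464938, -1.17335322, -0.18762693]))
```

View pics/s13.png

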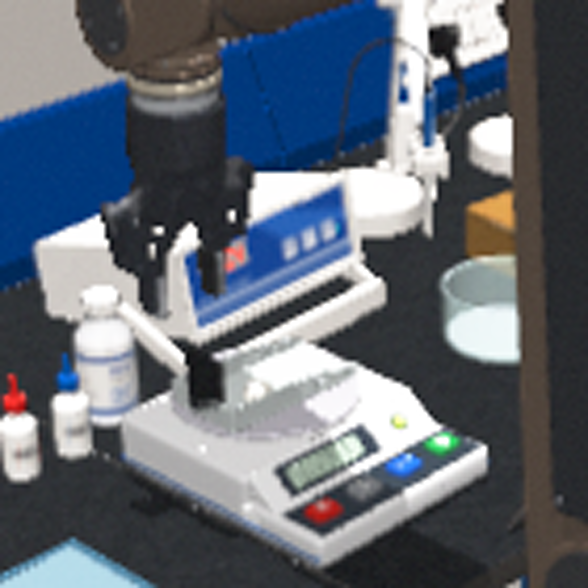

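A chip shows inside the scoop at (262,385). The 14 N on release needs checking, so I move to the next chip and look at the pan from above.

>>> {"fn": "move_arm", "kwargs": {
  "plan": [
    [[0,0,0,-0.015,-0.05,0.0,0.05],[0,-0.5,0,-0.035,-0.1,0.02,0.05],[0,-1.2,0,-0.055,-0.15,0.04,0.05],[0,-1.2,0,-0.067,-0.187,0.06,0.05],[0,-1.2,0,-0.067,-0.187,0.06,0.05]]
  ]
}}

```text
time: 19.02
eef_pos: [0.4968, 0.2498, 0.1219]
tcp_rot: [1.0, 0.004, -0.006, -0.003]
contact_force: [0.4, -1.1, 0.3]
opening: 0.588
```

Run:
```python
from h import *
s=get_state();print(s['time'],s['eef_pos'],s['opening'],s['contact_force'])
print(delta([.505,.240,.008],down(-np.pi/2)))
snap('scene','s14',(140,150,340,310),4)
snap('top','t14',(190,170,290,260),7)
```

```text
19.025 [0.4967726  0.24981355 0.12193408] 0.5876234703666777 [ 0.42061711 -1.12171207  0.25828273]
(array([0.00942234, 0.01066501, 0.11376488]), array([-0.3972707 ,  0.63759172,  0.40289218]))
```

View pics/s14.png

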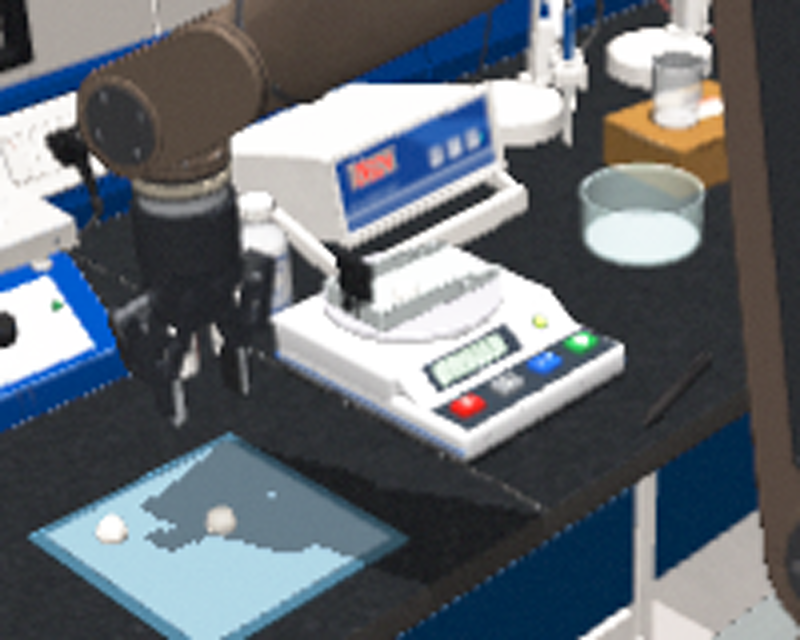

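View pics/t14.png

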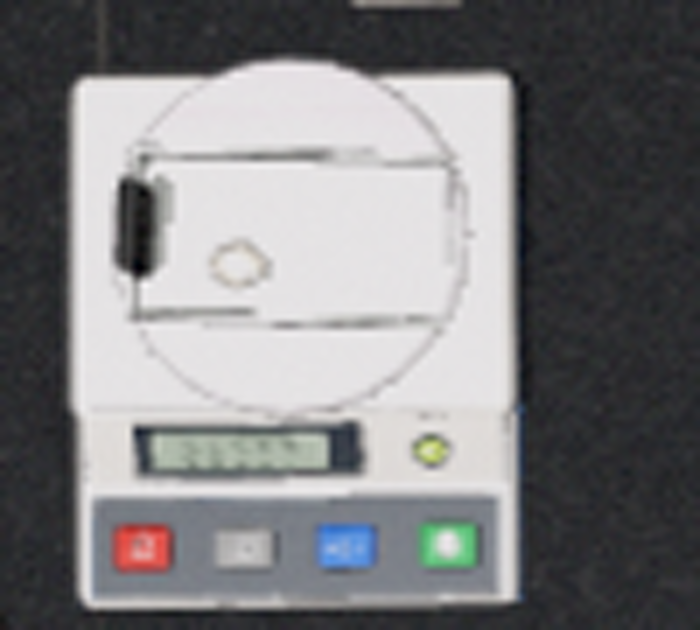

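From above, the scoop is still centred (walls at rows 156–318, pan rows 60–415), slightly turned, with the chip inside at (240,264). The dish looks unmoved. On to chip C; I correct the hover first.

>>> {"fn": "move_arm", "kwargs": {
  "plan": [
    [[-0.4,0.6,0.4,0.008,0.009,0.03,0.05],[-0.4,0.6,0.4,0.008,0.009,0.075,0.05],[-0.4,0.6,0.4,0.008,0.009,0.1,0.05],[-0.4,0.6,0.4,0.008,0.009,0.112,0.05],[-0.4,0.6,0.4,0.008,0.009,0.114,0.05]]
  ]
}}

```text
time: 19.75
eef_pos: [0.5074, 0.2394, 0.0102]
tcp_rot: [1.0, -0.002, 0.002, -0.0]
contact_force: [0.8, 0.4, -0.1]
opening: 0.586
```

Run:
```python
from h import *
s=get_state();print(s['time'],s['eef_pos'],s['opening'],s['contact_force'])
print(delta([.505,.240,.006],down(-np.pi/2)))
snap('scene','s15',(140,220,240,310),7)
```

```text
19.75 [0.50737628 0.23939977 0.01019605] 0.585555614904615 [ 0.82859457  0.38591114 -0.11762424]
(array([-0.00239601, -0.00058767,  0.0041866 ]), array([-0.03248626, -0.23512464, -0.24457223]))
```

View pics/s15.png

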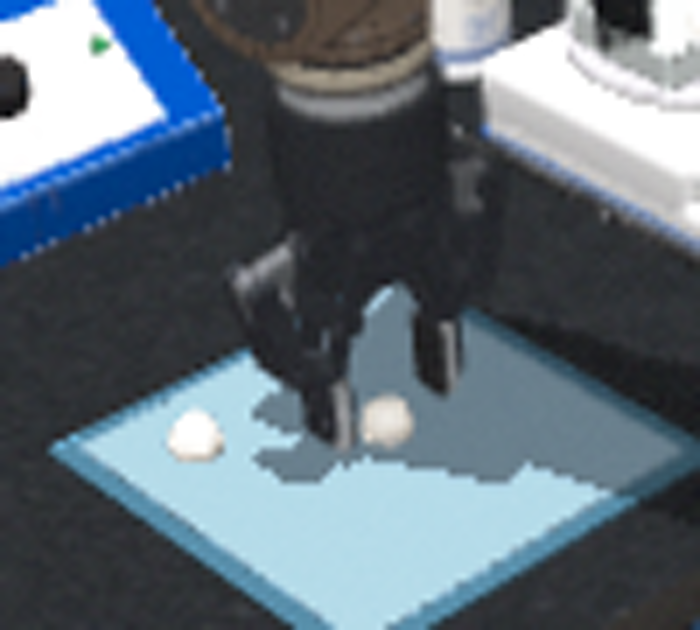

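The chip at (386,420) sits between the tips at (335,440) and (440,390). Close.

>>> {"fn": "move_arm", "kwargs": {
  "plan": [
    [[0,0,0,-0.002,0,0.003,0.05],[0,0,0,-0.002,0,0.003,0.03],[0,0,0,-0.002,0,0.003,0.0],[0,0,0,-0.002,0,0.003,0.0],[0,0,0,-0.002,0,0.003,0.0]]
  ]
}}

```text
time: 20.42
eef_pos: [0.5062, 0.2399, 0.0087]
tcp_rot: [1.0, -0.002, 0.003, -0.0]
contact_force: [-2.0, -1.3, 5.3]
opening: 0.241
```

>>> {"fn": "move_arm", "kwargs": {
  "plan": [
    [[0,0,0,0,0,-0.03,0.0],[0,0,0,0,0,-0.08,0.0],[0,0,0,0,0,-0.13,0.0],[0,0,0,0.015,0.04,-0.16,0.0],[0,0,0,0.035,0.09,-0.165,0.0]]
  ]
}}

```text
time: 21.05
eef_pos: [0.5417, 0.1498, 0.1774]
tcp_rot: [1.0, -0.0, 0.006, -0.001]
contact_force: [0.2, 0.2, -0.0]
opening: 0.238
```

>>> {"fn": "move_arm", "kwargs": {
  "plan": [
    [[0,0,0,0.03,0.05,0,0.0],[0,0,0,0.05,0.1,0,0.0],[0,0,0,0.065,0.15,0,0.0],[0,0,0,0.065,0.16,0,0.0],[0,0,0,0.065,0.16,0,0.0]]
  ]
}}

```text
time: 21.68
eef_pos: [0.6062, -0.0105, 0.1773]
tcp_rot: [1.0, -0.001, 0.006, -0.001]
contact_force: [-0.1, 0.6, 0.9]
opening: 0.24
```

Run:
```python
from h import *
s=get_state();print(s['time'],s['eef_pos'],s['opening'],s['contact_force'])
print(delta([.609,-.026,.081],down(-np.pi/2)))
snap('scene','s16',(190,150,290,240),7)
```

```text
21.675 [ 0.60615599 -0.01048321  0.17733398] 0.24013149835438116 [-0.13346086  0.62519911  0.87679277]
(array([0.00173083, 0.01575761, 0.09632132]), array([-0.14623829, -0.6826037 , -0.12626208]))
```

View pics/s16.png

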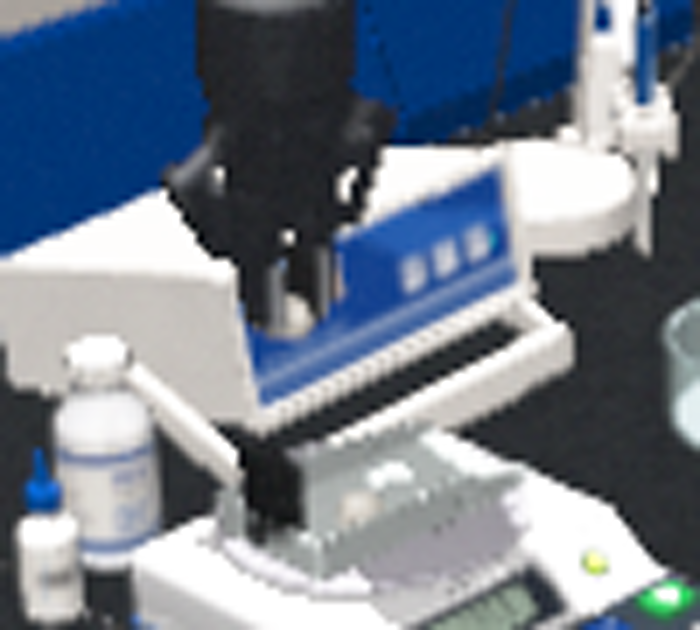

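The chip is held at (295,312), and the first chip lies in the scoop at (358,505). Lowering the second one.

>>> {"fn": "move_arm", "kwargs": {
  "plan": [
    [[0,-0.7,0,0.001,0.02,0.02,0.0],[0,-0.7,0,0.001,0.02,0.055,0.0],[0,-0.7,0,0.001,0.02,0.08,0.0],[0,-0.7,0,0.001,0.02,0.091,0.0],[0,-0.7,0,0.001,0.02,0.093,0.0]]
  ]
}}

```text
time: 22.35
eef_pos: [0.6075, -0.0291, 0.0831]
tcp_rot: [1.0, -0.0, -0.001, -0.001]
contact_force: [0.2, -0.3, -0.5]
opening: 0.236
```

Run:
```python
from h import *
snap('scene','s17',(190,150,290,240),7)
s=get_state();print(s['time'],s['eef_pos'],s['opening'],s['contact_force'])
```

```text
22.4 [ 0.6080911  -0.02925952  0.0839553 ] 0.23651200424100724 [ 0.03056316  0.23561188 -0.07624897]
```

View pics/s17.png

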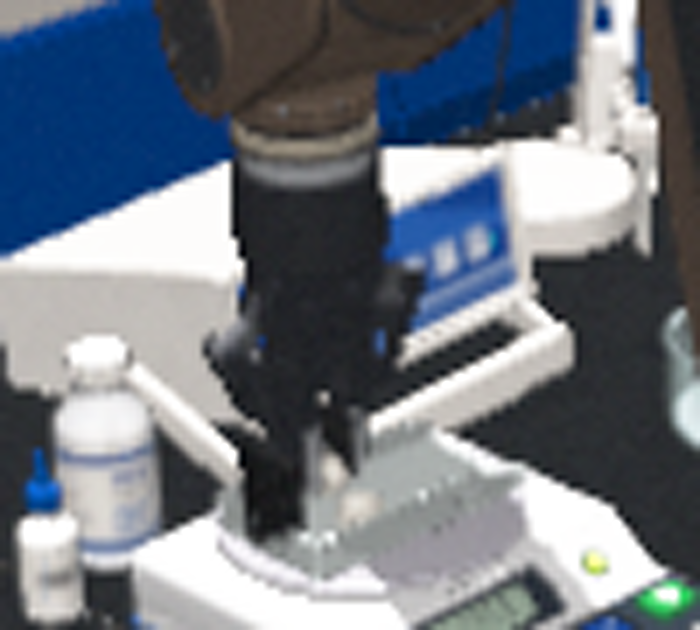

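No contact yet (0.1 N), chip at (335,470) just behind the first one. A few mm lower, then release.

>>> {"fn": "move_arm", "kwargs": {
  "plan": [
    [[0,0,0,0,0,0.002,0.0],[0,0,0,0,0,0.004,0.0],[0,0,0,0,0,0.004,0.022],[0,0,0,0,0,0.004,0.028],[0,0,0,0,0,0.003,0.03]]
  ]
}}

```text
time: 23.02
eef_pos: [0.6081, -0.0293, 0.0811]
tcp_rot: [1.0, -0.0, -0.0, -0.001]
contact_force: [-0.5, -0.3, 0.3]
opening: 0.349
```

>>> {"fn": "move_arm", "kwargs": {
  "plan": [
    [[0,0,0,0,0,-0.01,0.03],[0,0,0,0,0,-0.05,0.03],[0,0,0,0,0,-0.09,0.03],[0,0,0,-0.01,-0.03,-0.1,0.04],[0,0,0,-0.02,-0.09,-0.1,0.05]]
  ]
}}

```text
time: 23.65
eef_pos: [0.5897, 0.0598, 0.1845]
tcp_rot: [1.0, -0.002, 0.002, -0.001]
contact_force: [0.3, 0.9, -0.6]
opening: 0.582
```

>>> {"fn": "move_arm", "kwargs": {
  "plan": [
    [[0,0,0,-0.01,-0.06,0.0,0.05],[0,0,0,-0.015,-0.12,0.0,0.05],[0,0,0,-0.018,-0.18,0.02,0.05],[0,0,0,-0.018,-0.225,0.05,0.05],[0,0,0,-0.018,-0.225,0.05,0.05]]
  ]
}}

```text
time: 24.28
eef_pos: [0.5705, 0.2874, 0.1323]
tcp_rot: [1.0, 0.0, -0.0, -0.0]
contact_force: [0.5, 0.3, 0.4]
opening: 0.585
```

Run:
```python
from h import *
s=get_state();print(s['time'],s['eef_pos'],s['opening'],s['contact_force'])
print(delta([.557,.305,.007],down(-np.pi/2)))
snap('scene','s18',(140,150,340,310),4)
snap('top','t18',(190,170,290,260),7)
```

```text
24.275 [0.57047671 0.28738993 0.13225618] 0.585418661408603 [0.46232712 0.31306404 0.37078471]
(array([-0.01346187, -0.01751194,  0.12527153]), array([-0.0461617 ,  0.00512142,  0.01188183]))
```

View pics/s18.png

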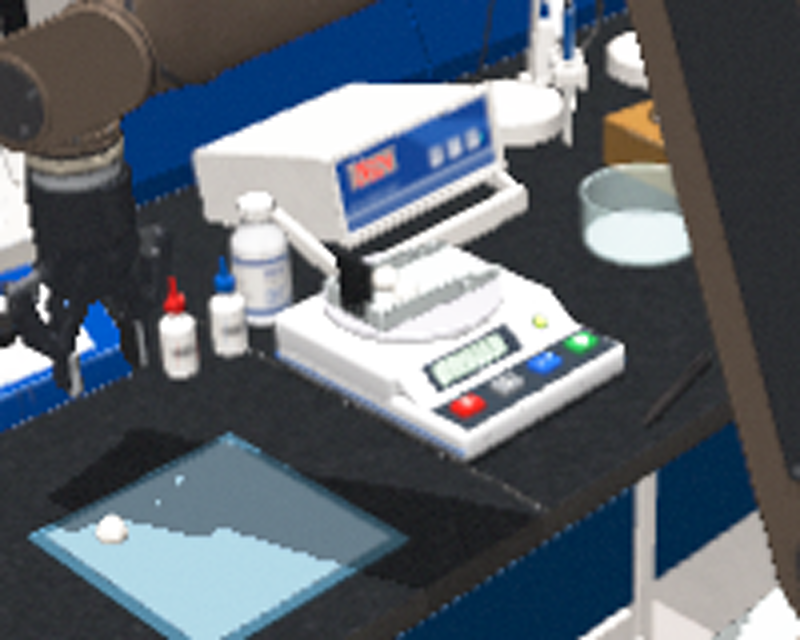

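View pics/t18.png

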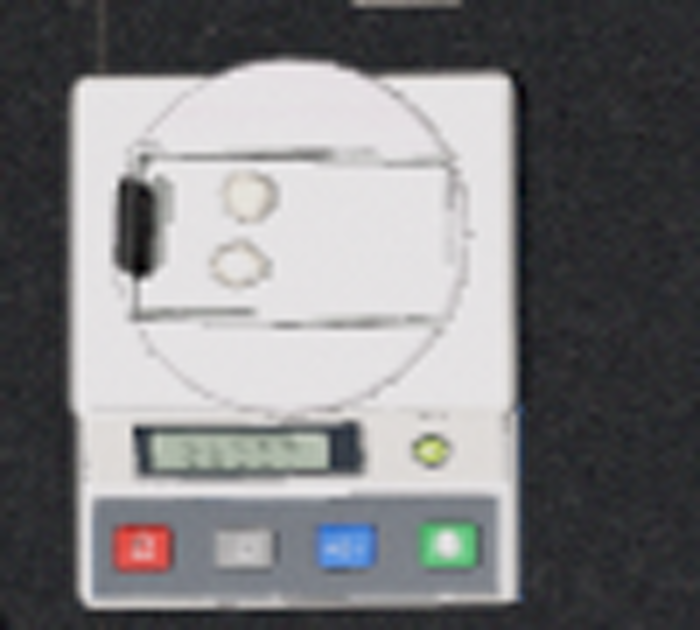

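Both chips lie flat in the scoop at (248,196) and (240,264), and the scoop has not moved. One chip is left, at (112,528) in the scene crop.

>>> {"fn": "move_arm", "kwargs": {
  "plan": [
    [[0,0,0,-0.013,-0.0175,0.03,0.05],[0,0,0,-0.0135,-0.0175,0.075,0.05],[0,0,0,-0.0135,-0.0175,0.11,0.05],[0,0,0,-0.0135,-0.0175,0.122,0.05],[0,0,0,-0.0135,-0.0175,0.124,0.05]]
  ]
}}

```text
time: 25.0
eef_pos: [0.5612, 0.3021, 0.0122]
tcp_rot: [1.0, -0.002, 0.003, -0.001]
contact_force: [0.3, -1.0, 0.1]
opening: 0.585
```

Run:
```python
from h import *
s=get_state();print(s['time'],s['eef_pos'],s['opening'],s['contact_force'])
print(delta([.557,.305,.007],down(-np.pi/2)))
snap('scene','s19',(140,220,240,310),7)
```

```text
25.0 [0.56116111 0.30208799 0.01216675] 0.5853441298810472 [ 0.28073755 -0.95481     0.0720415 ]
(array([-0.00420636, -0.00288345,  0.00514608]), array([-0.10527928, -0.3559793 , -0.26130778]))
```

View pics/s19.png

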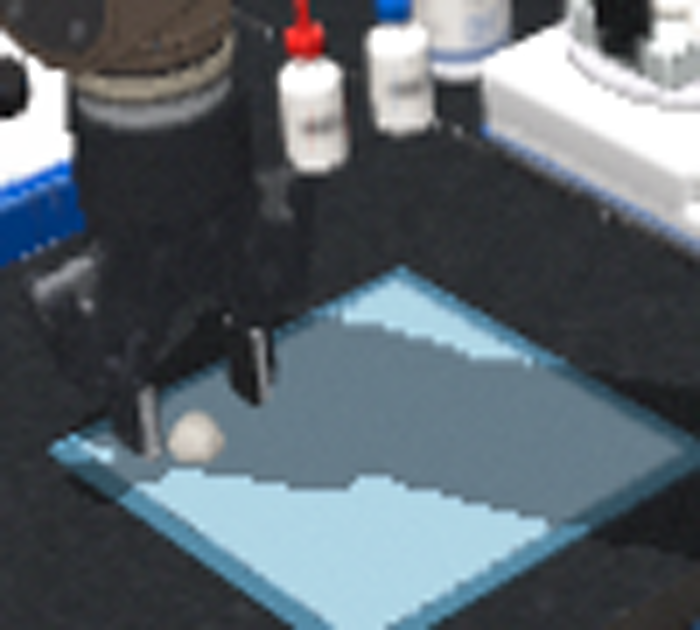

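The chip at (195,437) is between the tips, slightly towards the robot; I correct 4 mm and close.

>>> {"fn": "move_arm", "kwargs": {
  "plan": [
    [[0,0,0,-0.004,-0.003,0.003,0.05],[0,0,0,-0.004,-0.003,0.005,0.04],[0,0,0,-0.004,-0.003,0.005,0.0],[0,0,0,-0.004,-0.003,0.005,0.0],[0,0,0,-0.004,-0.003,0.005,0.0]]
  ]
}}

```text
time: 25.68
eef_pos: [0.558, 0.3058, 0.0085]
tcp_rot: [1.0, -0.002, 0.004, -0.001]
contact_force: [-2.1, 0.1, 4.5]
opening: 0.231
```

>>> {"fn": "move_arm", "kwargs": {
  "plan": [
    [[0,0,0,0,0,-0.03,0.0],[0,0,0,0,0,-0.08,0.0],[0,0,0,0,0.01,-0.13,0.0],[0,0,0,0.005,0.06,-0.16,0.0],[0,0,0,0.01,0.12,-0.165,0.0]]
  ]
}}

```text
time: 26.3
eef_pos: [0.5678, 0.185, 0.1767]
tcp_rot: [1.0, -0.001, 0.007, -0.002]
contact_force: [0.3, -0.5, -0.4]
opening: 0.23
```

>>> {"fn": "move_arm", "kwargs": {
  "plan": [
    [[0,0,0,0.01,0.06,0,0.0],[0,0,0,0.015,0.12,0,0.0],[0,0,0,0.02,0.18,0,0.0],[0,0,0,0.024,0.23,0,0.0],[0,0,0,0.024,0.25,0,0.0]]
  ]
}}

```text
time: 26.92
eef_pos: [0.5912, -0.0676, 0.1757]
tcp_rot: [1.0, -0.002, 0.007, -0.002]
contact_force: [0.2, 0.7, -0.6]
opening: 0.232
```

Run:
```python
from h import *
s=get_state();print(s['time'],s['eef_pos'],s['opening'],s['contact_force'])
print(delta([.591,-.077,.082],down(-np.pi/2)))
snap('scene','s20',(190,150,290,240),7)
```

```text
26.925 [ 0.59119715 -0.06758661  0.17574095] 0.2321034644029936 [ 0.18957761  0.7440159  -0.59775847]
(array([-0.00150717,  0.00975274,  0.09369433]), array([-0.20494919, -0.8292119 , -0.27704851]))
```

View pics/s20.png

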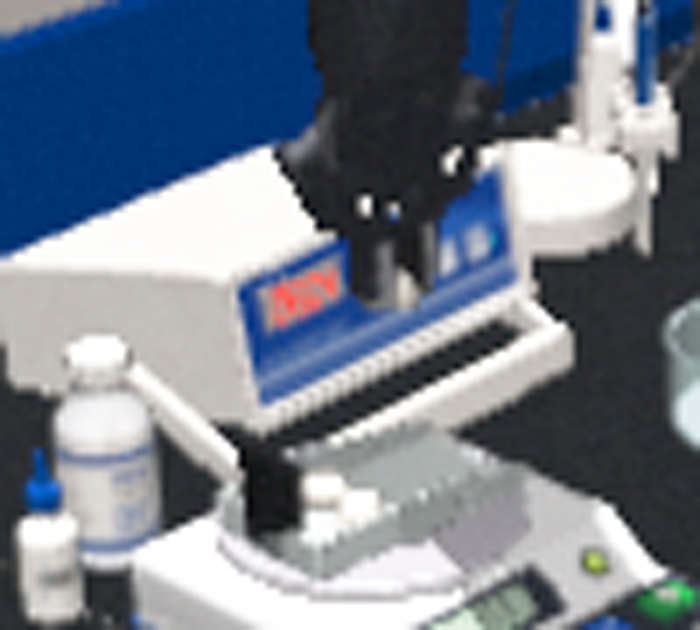

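The third chip is held at (405,288), with two in the scoop. Lowering into the front half.

>>> {"fn": "move_arm", "kwargs": {
  "plan": [
    [[0,-0.8,0,-0.001,0.009,0.02,0.0],[0,-0.8,0,-0.001,0.009,0.055,0.0],[0,-0.8,0,-0.001,0.009,0.08,0.0],[0,-0.8,0,-0.001,0.009,0.089,0.0],[0,-0.8,0,-0.001,0.009,0.091,0.0]]
  ]
}}

```text
time: 27.6
eef_pos: [0.591, -0.0763, 0.0836]
tcp_rot: [1.0, -0.002, -0.001, -0.002]
contact_force: [0.6, -0.5, 0.1]
opening: 0.229
```

Run:
```python
from h import *
snap('scene','s21',(190,150,290,240),7)
s=get_state();print(s['time'],s['eef_pos'],s['opening'],s['contact_force'])
```

```text
27.65 [ 0.59158431 -0.07665474  0.08446184] 0.22699859027029365 [-0.07696359  0.29665049  0.32972336]
```

View pics/s21.png

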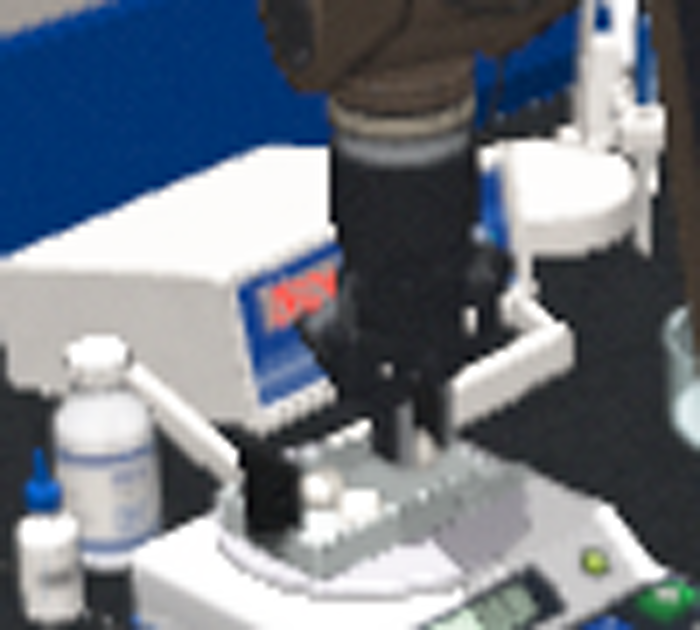

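The chip at (422,450) is well clear of the other two. A little lower, release, and then move over the green key with the fingers shut.

>>> {"fn": "move_arm", "kwargs": {
  "plan": [
    [[0,0,0,0,0,0.002,0.0],[0,0,0,0,0,0.004,0.0],[0,0,0,0,0,0.004,0.022],[0,0,0,0,0,0.004,0.028],[0,0,0,0,0,0.003,0.03]]
  ]
}}

```text
time: 28.28
eef_pos: [0.5916, -0.0767, 0.0816]
tcp_rot: [1.0, -0.002, 0.0, -0.001]
contact_force: [0.1, -0.2, -0.1]
opening: 0.352
```

>>> {"fn": "move_arm", "kwargs": {
  "plan": [
    [[0,0,0,0,0,-0.01,0.03],[0,0,0,0,0,-0.05,0.03],[0,0,0,-0.02,0,-0.09,0.02],[0,0,0,-0.08,0.02,-0.09,0.0],[0,0,0,-0.125,0.035,-0.07,0.0]]
  ]
}}

```text
time: 28.9
eef_pos: [0.4668, -0.1125, 0.1545]
tcp_rot: [1.0, -0.002, 0.003, 0.0]
contact_force: [-0.8, -1.2, 0.2]
opening: -0.0
```

>>> {"fn": "move_arm", "kwargs": {
  "plan": [
    [[0,0,0,-0.012,0.002,0.03,0.0],[0,0,0,-0.012,0.002,0.06,0.0],[0,0,0,-0.012,0.002,0.07,0.0],[0,0,0,-0.012,0.002,0.07,0.0],[0,0,0,-0.012,0.002,0.07,0.0]]
  ]
}}

```text
time: 29.52
eef_pos: [0.4564, -0.1149, 0.0858]
tcp_rot: [1.0, -0.001, 0.004, 0.001]
contact_force: [0.1, 0.6, 0.4]
opening: -0.002
```

Run:
```python
from h import *
s=get_state();print(s['time'],s['eef_pos'],s['opening'],s['contact_force'])
print(delta([.453,-.1145,.036],down(-np.pi/2)))
snap('scene','s22',(180,150,300,260),6)
snap('top','t22',(190,170,290,260),7)
```

```text
29.525 [ 0.45640941 -0.11488945  0.08583475] -0.0017028181137810235 [0.14072722 0.64919633 0.43360764]
(array([-0.003831  , -0.00046785,  0.04980344]), array([ 0.10221403, -0.48343683, -0.16574029]))
```

View pics/s22.png

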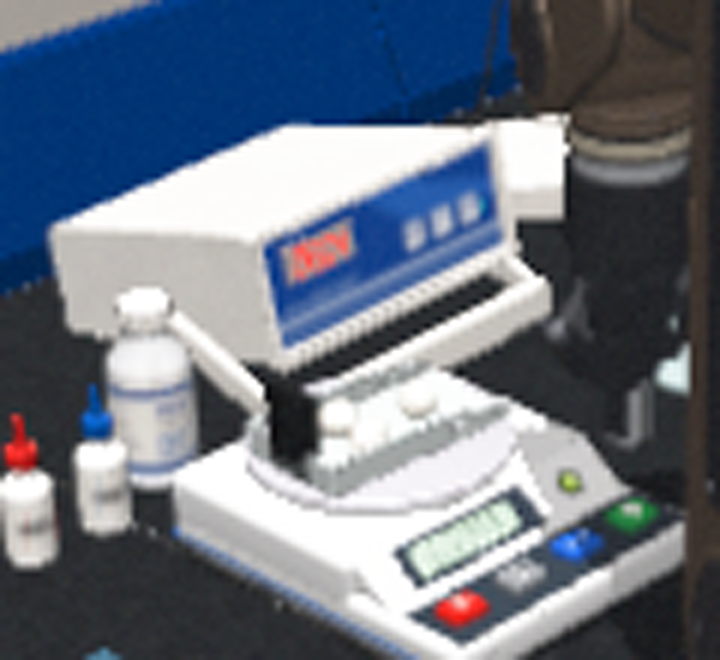

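View pics/t22.png

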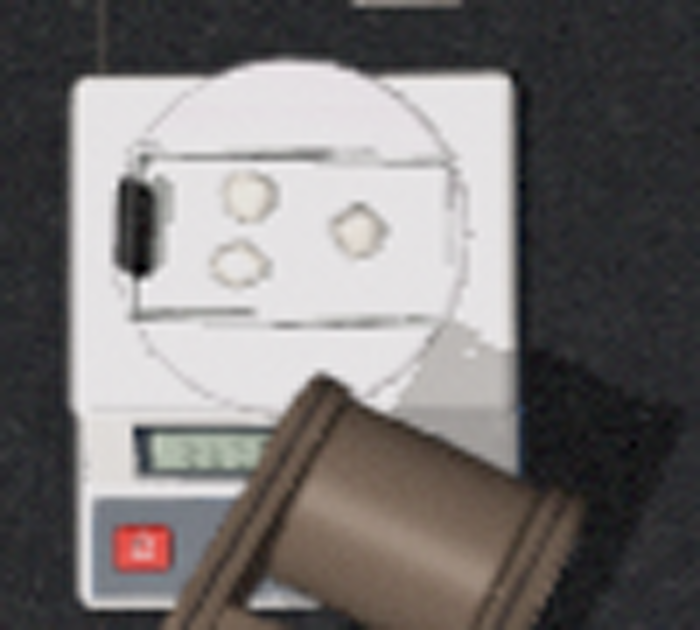

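All three chips are in the scoop at (248,196), (240,264) and (358,230). Pressing green straight down.

>>> {"fn": "move_arm", "kwargs": {
  "plan": [
    [[0,-0.4,0,-0.004,0,0.01,0],[0,-0.4,0,-0.004,0,0.03,0],[0,-0.4,0,-0.004,0,0.043,0],[0,-0.4,0,-0.004,0,0.049,0],[0,-0.4,0,-0.004,0,0.0505,0]]
  ]
}}

```text
time: 30.25
eef_pos: [0.452, -0.1146, 0.0363]
tcp_rot: [1.0, -0.001, -0.002, 0.0]
contact_force: [-7.8, 3.1, 17.5]
opening: -0.003
```

Run:
```python
from h import *
s=get_state();print(s['time'],s['eef_pos'],s['contact_force'])
```

```text
30.25 [ 0.45199418 -0.11463934  0.03625481] [-7.75857421  3.14318036 17.45529322]
```

Fully down at 17 N. I lift and measure the grip position on the pan.

>>> {"fn": "move_arm", "kwargs": {
  "plan": [
    [[0,0,0,0,0,-0.02,0],[0,0,0,0,0,-0.06,0],[0,0,0,0,0,-0.11,0.02],[0,0,0,0.01,0,-0.14,0.04],[0,0,0,0.01,0,-0.14,0.04]]
  ]
}}

```text
time: 30.88
eef_pos: [0.4647, -0.1156, 0.1795]
tcp_rot: [1.0, -0.001, 0.002, 0.002]
contact_force: [0.2, -0.2, -0.3]
opening: 0.471
```

Run:
```python
from h import *
from scipy.optimize import least_squares
c=lambda x,y:np.array([(x+.5)/7-.5+190,(y+.5)/7-.5+170])
# observed: back corners of walls top, plate top centre, front corners
ob=np.array([c(138,157),c(134,318),c(455,162),c(445,320),c(137,228)])
def mod(p):
    x,y,a=p; L=np.array([[-.07,.038,.022],[-.07,-.038,.022],[.07,.038,.011],[.07,-.038,.011],[-.065,0,.058]])
    return proj('top',R.from_euler('z',a).apply(L)+[x,y,.067])
f=least_squares(lambda p:(mod(p)-ob).ravel(),[.59,-.05,-1.57]);x,y,a=f.x
print('scoop',f.x,f.fun.round(1),'grip',x-.065*np.cos(a),y-.065*np.sin(a))
print('plate',atz('top',ob[4],.125))
snap('top','t23',(190,170,290,260),7)
s=get_state();print(s['time'],s['eef_pos'])
snap('top','t23b',(290,170,370,250),7)
im=read_camera('scene')
r=pinpoint('top','dish_floor'); print(r and (r[0]['p'],atz('top',r[0]['centre'],.005)))
```

```text
scoop [ 0.58816381 -0.04968437 -1.59215613] [-0.2 -0.9 -0.3  0.6 -0.  -0.8  1.   1.1 -0.4  0. ] grip 0.5895520932076389 0.0153008063088651
plate [0.58959714 0.01394882 0.125     ]
30.925 [ 0.46306013 -0.11493471  0.17707011]
(0.76, array([ 0.58888625, -0.35472045,  0.005     ]))
```

View pics/t23.png

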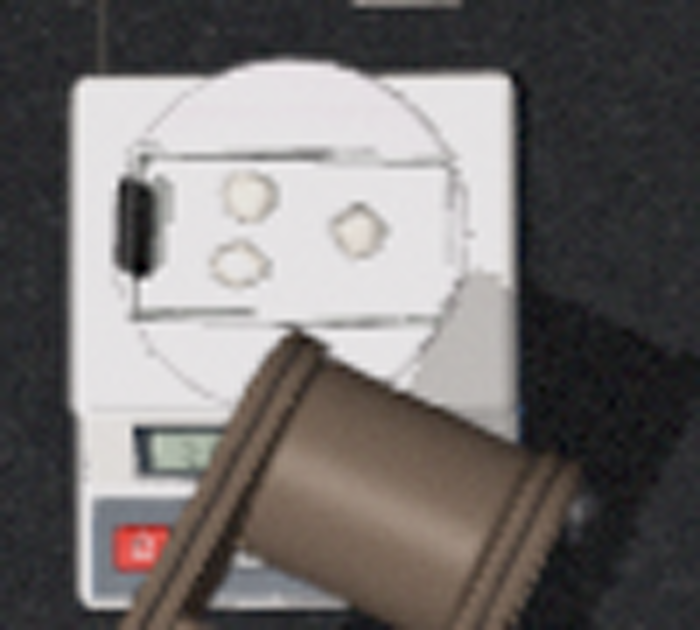

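View pics/t23b.png

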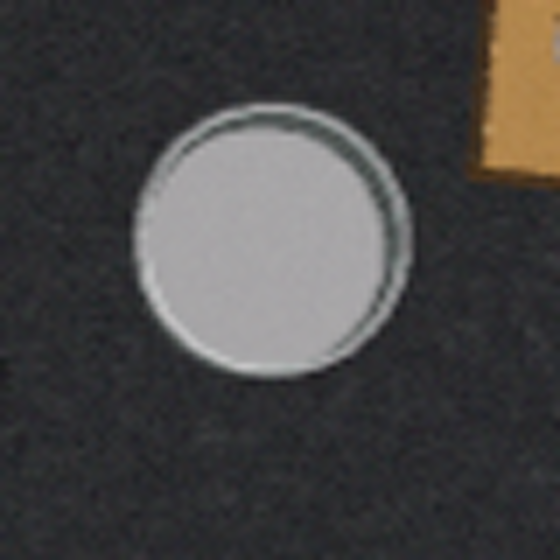

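The dish is unmoved (rim centre at (273,240), matching the first picture). Back to the scoop's grip.

>>> {"fn": "move_arm", "kwargs": {
  "plan": [
    [[0,0,0,0.03,-0.03,-0.01,0.03],[0,0,0,0.06,-0.07,-0.01,0.03],[0,0,0.6,0.1,-0.11,-0.01,0.03],[0,0,1.2,0.126,-0.13,-0.01,0.03],[0,0,1.2,0.1265,-0.13,-0.01,0.03]]
  ]
}}

```text
time: 31.7
eef_pos: [0.5879, 0.017, 0.1811]
tcp_rot: [1.0, -0.01, -0.005, -0.001]
contact_force: [-0.6, 0.1, 0.0]
opening: 0.352
```

>>> {"fn": "move_arm", "kwargs": {
  "plan": [
    [[0,0,0,0,0,0,0.03],[0,0,0,0,0,0,0.03],[0,0,0,0,0,0,0.03],[0,0,0,0,0,0,0.03],[0,0,0,0,0,0,0.03]]
  ]
}}

```text
time: 32.33
eef_pos: [0.5879, 0.0168, 0.1813]
tcp_rot: [1.0, -0.011, -0.005, -0.001]
contact_force: [0.4, 0.1, 0.2]
opening: 0.352
```

Run:
```python
from h import *
s=get_state();print(s['time'],s['eef_pos'],s['opening'])
print(delta([.5896,.0148,.1005],down(-1.592)))
snap('scene','s24',(190,150,290,240),7)
```

```text
32.325 [0.58788184 0.01677325 0.18134797] 0.35209368598977886
(array([0.00256694, 0.00208924, 0.08082256]), array([-0.10820183,  0.57236161,  0.00545443]))
```

View pics/s24.png

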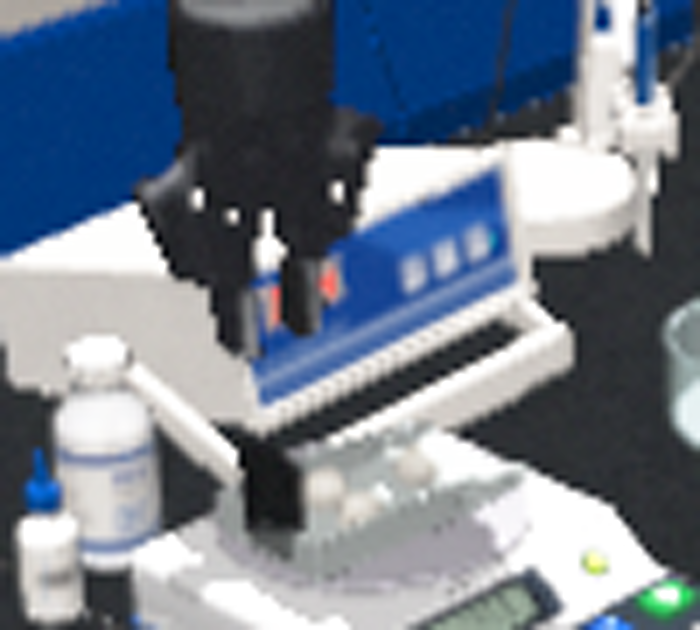

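The fingers straddle the line above the black grip at (273,480). Descend and grip.

>>> {"fn": "move_arm", "kwargs": {
  "plan": [
    [[0,0.6,0,0.0025,0.002,0.015,0.03],[0,0.6,0,0.0025,0.002,0.04,0.03],[0,0.6,0,0.0025,0.002,0.065,0.03],[0,0.6,0,0.0025,0.002,0.077,0.03],[0,0.6,0,0.0025,0.002,0.079,0.03]]
  ]
}}

```text
time: 33.0
eef_pos: [0.5892, 0.015, 0.1016]
tcp_rot: [1.0, -0.011, -0.0, -0.001]
contact_force: [0.7, -0.0, 0.3]
opening: 0.354
```

Run:
```python
from h import *
s=get_state();print(s['time'],s['eef_pos'],s['opening'],s['contact_force'])
print(delta([.5896,.0148,.100],down(-1.592)))
```

```text
33.0 [0.58918042 0.01500166 0.10159976] 0.35395674992234333 [ 0.74642392 -0.03534901  0.26112456]
(array([0.00042535, 0.00019616, 0.00159892]), array([-0.12137242,  0.05776694,  0.00699782]))
```

>>> {"fn": "move_arm", "kwargs": {
  "plan": [
    [[0,0,0,0,0,0.001,0.015],[0,0,0,0,0,0.001,0.0],[0,0,0,0,0,0.001,0.0],[0,0,0,0,0,0.001,0.0],[0,0,0,0,0,0.0,0.0]]
  ],
  "force": 90
}}

```text
time: 33.62
eef_pos: [0.5895, 0.0149, 0.1018]
tcp_rot: [1.0, -0.01, 0.0, -0.001]
contact_force: [1.4, -0.6, -0.1]
opening: 0.092
```

>>> {"fn": "move_arm", "kwargs": {
  "plan": [
    [[0,0,0,0,0,-0.003,0],[0,0,0,0,0,-0.01,0.0],[0,0,0,0,0,-0.025,0.0],[0,0,0,0,0,-0.04,0.0],[0,0,0,0,0,-0.045,0.0]]
  ]
}}

```text
time: 34.25
eef_pos: [0.5906, 0.0147, 0.1492]
tcp_rot: [1.0, -0.01, 0.002, -0.001]
contact_force: [-0.4, 0.3, -2.5]
opening: 0.098
```

Run:
```python
from h import *
s=get_state();print(s['time'],s['eef_pos'],s['opening'],s['contact_force'],s['wrist_torque'],s['qpos'])
snap('scene','s25',(190,150,310,240),6)
```

```text
34.25 [0.59063646 0.01469296 0.14923971] 0.09788639634026754 [-0.41108901  0.27467173 -2.49808743] [ 0.01949577 -0.01837265 -0.01322346] [-0.14752932  0.181573    1.85889611  0.00204505  1.09759064  1.44306679]
```

View pics/s25.png

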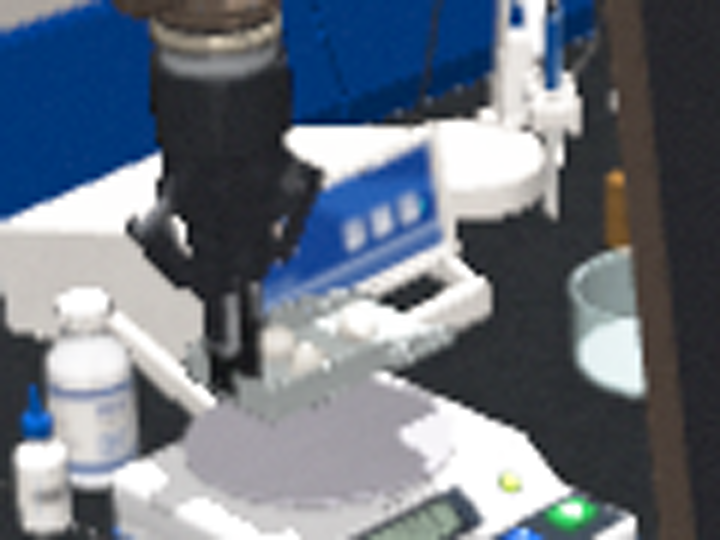

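The scoop with all three chips is up, level (2.5 N, chips at (278,345), (303,357), (357,320)). Before tipping I check that the wrist can make the tilt.

Run:
```python
from h import *
s=get_state();q=s['qpos'];Rt=R.from_quat(s['tcp_rot'])
def W(q1,a,Rt): return (R.from_euler('y',-a)*R.from_euler('z',-q1)*Rt).as_euler('ZYZ')
w=W(q[0],q[1]+q[2],Rt);print(q[3:],w)   # check model
c=w[2]-q[5]
for phi in [0,20,40,55,60]:
    T=Rt*R.from_rotvec([phi,0,0],degrees=True)
    tcp=np.array([.59,-.33+.135*np.cos(np.radians(phi))-.0295*np.sin(np.radians(phi)),.06+.135*np.sin(np.radians(phi))+.0295*np.cos(np.radians(phi))])
    wc=tcp-T.apply([0,0,.25]); r=np.hypot(*wc[:2]); q1=np.arctan2(wc[1],wc[0])-np.arcsin(.1/r)
    for a in (1.7,1.9,2.1):
        e=W(q1,a,T);print(phi,a,wc.round(2),round(q1,2),e[0].round(2),e[1].round(2),(e[2]-c).round(2))
```

```text
[0.00201098 1.09771073 1.44309134] [2.01097720e-03 1.09771073e+00 3.01388767e+00]
0 1.7 [ 0.59 -0.2   0.34] -0.48 0.0 1.44 1.11
0 1.9 [ 0.59 -0.2   0.34] -0.48 0.0 1.24 1.11
0 2.1 [ 0.59 -0.2   0.34] -0.48 0.0 1.04 1.11
20 1.7 [ 0.59 -0.3   0.37] -0.62 0.29 1.64 0.96
20 1.9 [ 0.59 -0.3   0.37] -0.62 0.29 1.45 0.9
20 2.1 [ 0.59 -0.3   0.37] -0.62 0.3 1.26 0.84
40 1.7 [ 0.59 -0.41  0.36] -0.75 0.54 1.9 0.9
40 1.9 [ 0.59 -0.41  0.36] -0.75 0.51 1.73 0.8
40 2.1 [ 0.59 -0.41  0.36] -0.75 0.5 1.55 0.7
55 1.7 [ 0.59 -0.48  0.33] -0.82 0.73 2.1 0.93
55 1.9 [ 0.59 -0.48  0.33] -0.82 0.66 1.95 0.79
55 2.1 [ 0.59 -0.48  0.33] -0.82 0.63 1.79 0.66
60 1.7 [ 0.59 -0.5   0.32] -0.84 0.8 2.17 0.96
60 1.9 [ 0.59 -0.5   0.32] -0.84 0.72 2.02 0.8
60 2.1 [ 0.59 -0.5   0.32] -0.84 0.67 1.87 0.66
```

All within joint ranges. I carry the level scoop gently towards the dish.

>>> {"fn": "move_arm", "kwargs": {
  "plan": [
    [[0,0,0,0,0.01,-0.01,0.0],[0,0,0,0,0.03,-0.015,0.0],[0,0,0,0,0.06,-0.015,0.0],[0,0,0,0,0.095,-0.015,0.0],[0,0,0,0,0.13,-0.015,0.0]]
  ]
}}

```text
time: 34.92
eef_pos: [0.5874, -0.1177, 0.1641]
tcp_rot: [1.0, -0.011, 0.002, -0.0]
contact_force: [-0.3, -0.5, -2.1]
opening: 0.094
```

>>> {"fn": "move_arm", "kwargs": {
  "plan": [
    [[0,0,0,0,0.03,0,0.0],[0,0,0,0,0.055,0,0.0],[0,0,0,0,0.07,0,0.0],[0,0,0,0,0.077,0,0.0],[0,0,0,0,0.078,0,0.0]]
  ]
}}

```text
time: 35.55
eef_pos: [0.5856, -0.1958, 0.1639]
tcp_rot: [1.0, -0.011, 0.002, -0.001]
contact_force: [0.2, -0.1, -1.7]
opening: 0.096
```

Run:
```python
from h import *
s=get_state();print(s['time'],s['eef_pos'],s['opening'],s['contact_force'],s['qpos'])
print(R.from_quat(s['tcp_rot']).as_matrix().round(3))
snap('scene','s26',(190,130,330,235),5.5)
snap('top','t26',(240,140,380,245),5.5)
```

```text
35.55 [ 0.58560799 -0.19579057  0.1639086 ] 0.09609753956378915 [ 0.22658586 -0.0876084  -1.68581322] [-0.48786707  0.22225331  1.78208905  0.00288025  1.13510911  1.10339304]
[[ 1.    -0.022  0.003]
 [-0.022 -1.     0.001]
 [ 0.003 -0.001 -1.   ]]
```

View pics/s26.png

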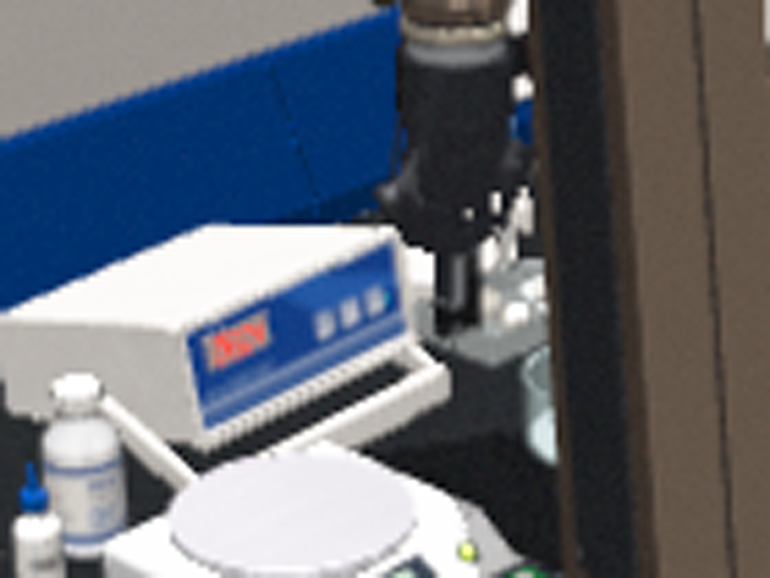

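View pics/t26.png

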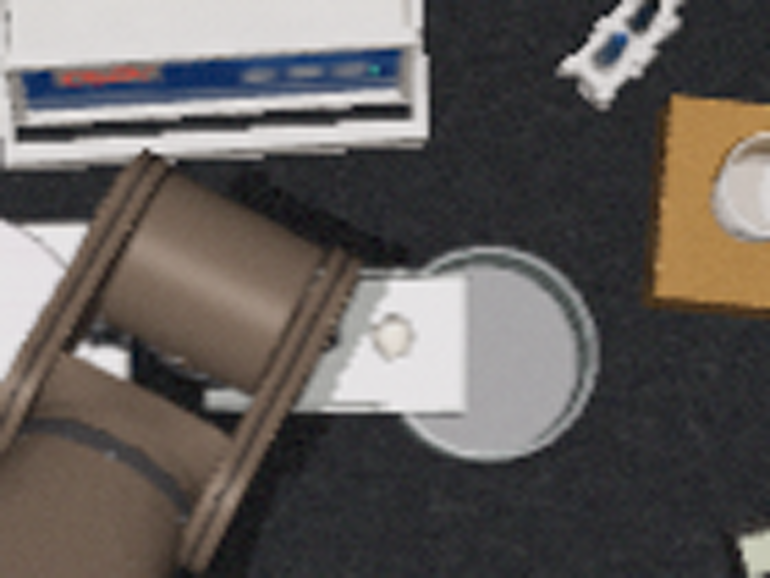

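The scoop's spout is over the dish (edge at column 467, dish centre (490,353) in the crop, dish unmoved), with the chips inside. Pre-tilt to 22° with the spout lowered to just above the rim.

>>> {"fn": "move_arm", "kwargs": {
  "plan": [
    [[6,0,0,0.003,0.003,0,0.0],[12,0,0,0.003,0.009,0.007,0.0],[18,0,0,0.003,0.015,0.018,0.0],[22,0,0,0.003,0.02,0.025,0.0],[22,0,0,0.003,0.02,0.026,0.0]]
  ]
}}

```text
time: 36.28
eef_pos: [0.5879, -0.2153, 0.1366]
tcp_rot: [0.981, -0.01, 0.003, -0.192]
contact_force: [0.2, 0.4, -1.0]
opening: 0.096
```

```bash
cat >> h.py <<'E'
def spout():
    s=get_state();return s['eef_pos']+R.from_quat(s['tcp_rot']).apply([0,.135,.0295])
def tiltplan(S,phis,phi0):
    """shifts in present tool axes keeping spout at S, tilt about tool x to phis (deg, absolute), yaw kept"""
    s=get_state();r=R.from_quat(s['tcp_rot']);out=[]
    for p in phis:
        T=r*R.from_rotvec([p-phi0,0,0],degrees=True)
        tcp=np.array(S)-T.apply([0,.135,.0295]); out.append((p-phi0,*r.inv().apply(tcp-s['eef_pos']).round(4)))
    return out
def phi():
    y=R.from_quat(get_state()['tcp_rot']).apply([0,1,0]);return np.degrees(np.arcsin(-y[2]))
E
python3 - <<'E'
from h import *
s=get_state();print(s['time'],s['eef_pos'],s['opening'],s['contact_force'],s['qpos'])
p=phi();print(p,spout())
for o in tiltplan([.587,-.33,.062],[28,33,37,41,45,50,55],p): print(o)
snap('top','t27',(240,140,380,245),5.5)
snap('scene','s27',(190,130,330,235),5.5)
E
```

```text
36.275 [ 0.58791599 -0.21533764  0.13659573] 0.09565474281951881 [ 0.208164    0.37101225 -0.9715349 ] [-0.63856389  0.36551684  1.69292396  0.32235087  1.32570218  0.83618793]
22.09123427224085 [ 0.58556828 -0.32930818  0.05849033]
(np.float64(5.90876572775915), np.float64(0.0015), np.float64(0.003), np.float64(-0.0172))
(np.float64(10.90876572775915), np.float64(0.0015), np.float64(0.0073), np.float64(-0.0285))
(np.float64(14.90876572775915), np.float64(0.0015), np.float64(0.0114), np.float64(-0.0372))
(np.float64(18.90876572775915), np.float64(0.0015), np.float64(0.0161), np.float64(-0.0457))
(np.float64(22.90876572775915), np.float64(0.0015), np.float64(0.0214), np.float64(-0.0537))
(np.float64(27.90876572775915), np.float64(0.0015), np.float64(0.0288), np.float64(-0.0633))
(np.float64(32.908765727759146), np.float64(0.0015), np.float64(0.037), np.float64(-0.0721))
```

View pics/t27.png

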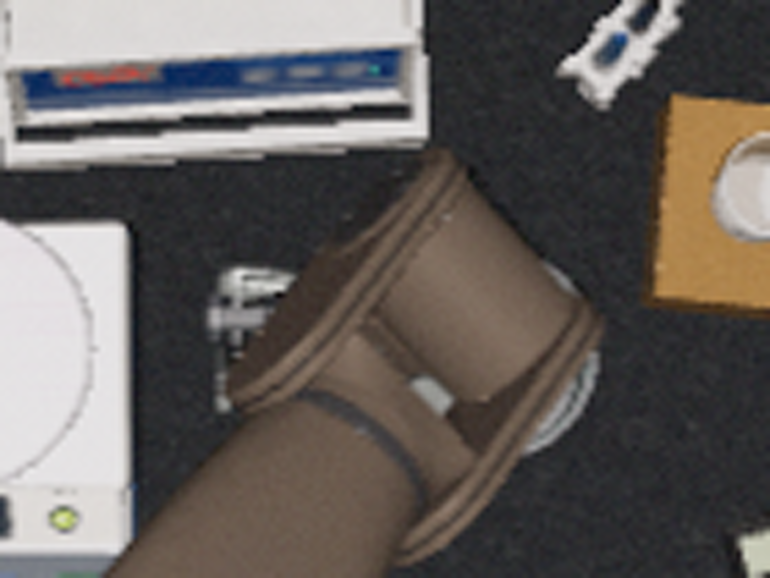

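View pics/s27.png

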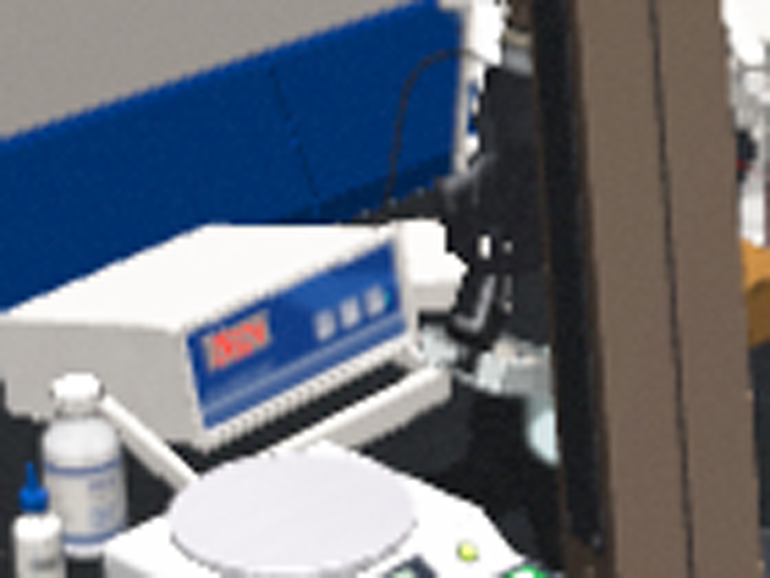

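The dish and scoop are mostly hidden by the arm now, but the rim still shows around (580,380). The spout computes at (0.586, −0.329, 0.058). Tip on slowly to 45°.

>>> {"fn": "move_arm", "kwargs": {
  "plan": [
    [[5,0,0,0.0015,0.0025,-0.0145,0.0],[9,0,0,0.0015,0.0057,-0.024,0.0],[13,0,0,0.0015,0.0095,-0.033,0.0],[18,0,0,0.0015,0.015,-0.044,0.0],[23,0,0,0.0015,0.0215,-0.054,0.0]]
  ]
}}

```text
time: 37.0
eef_pos: [0.5899, -0.254, 0.1817]
tcp_rot: [0.924, -0.007, 0.006, -0.383]
contact_force: [-0.2, -0.0, -1.5]
opening: 0.095
```

Run:
```python
from h import *
s=get_state();print(s['time'],s['eef_pos'],s['opening'],s['contact_force'],s['wrist_torque'],s['qpos'])
p=phi();print(p,spout())
for o in tiltplan([.587,-.33,.064],[48,52,56,60],p): print(o)
```

```text
37.0 [ 0.58989096 -0.25400364  0.18165176] 0.09499906792824363 [-0.15054037 -0.01875101 -1.53535105] [-0.46223816 -0.0142556  -0.0146352 ] [-0.77271243  0.50574377  1.51978743  0.54856685  1.6937727   0.71725901]
45.01598927517197 [ 0.58909722 -0.32856744  0.06531234]
(np.float64(2.984010724828032), np.float64(-0.0021), np.float64(0.0037), np.float64(-0.0071))
(np.float64(6.984010724828032), np.float64(-0.0021), np.float64(0.0065), np.float64(-0.0163))
(np.float64(10.984010724828032), np.float64(-0.0021), np.float64(0.0101), np.float64(-0.0253))
(np.float64(14.984010724828032), np.float64(-0.0021), np.float64(0.0142), np.float64(-0.034))
```

>>> {"fn": "move_arm", "kwargs": {
  "plan": [
    [[5,0,0,-0.002,0.005,-0.012,0.0],[11,0,0,-0.002,0.01,-0.025,0.0],[15,0,0,-0.002,0.014,-0.034,0.0],[15,0,0,-0.002,0.014,-0.034,0.0],[15,0,0,-0.002,0.014,-0.034,0.0]]
  ]
}}

```text
time: 37.62
eef_pos: [0.5877, -0.287, 0.1965]
tcp_rot: [0.867, -0.006, 0.006, -0.499]
contact_force: [0.0, -0.3, -1.4]
opening: 0.092
```

Run:
```python
from h import *
s=get_state();print(s['time'],s['eef_pos'],s['opening'],s['contact_force'],s['wrist_torque'],s['qpos'])
p=phi();print(p,spout())
snap('top','t28',(240,140,380,245),5.5)
snap('scene','s28',(190,130,390,275),4)
```

```text
37.625 [ 0.5877175  -0.28696612  0.19651023] 0.09184031005278208 [ 0.01419295 -0.31423514 -1.37160268] [-0.61759426  0.01529904  0.03901095] [-0.84245765  0.63161423  1.40639032  0.67604561  1.91786756  0.69583461]
59.883746294832044 [ 0.58773124 -0.32918812  0.06493306]
```

View pics/t28.png

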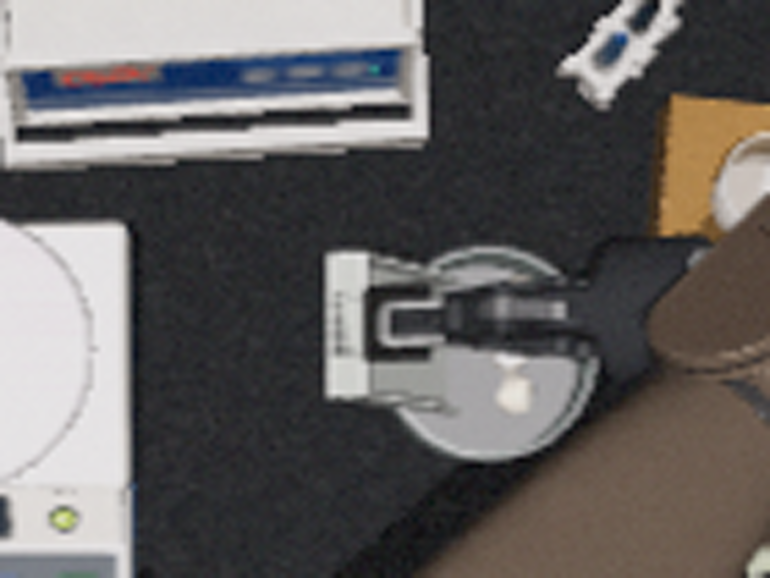

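View pics/s28.png

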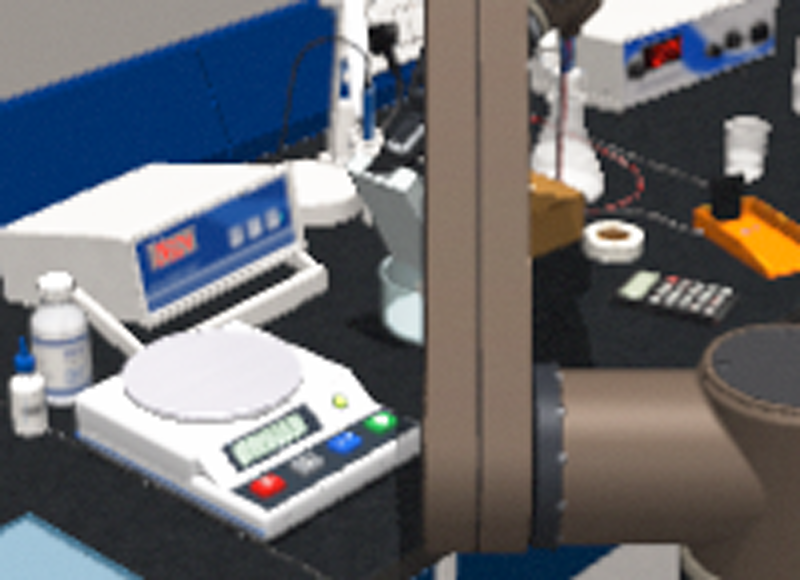

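At 60° the scoop is tipped into the dish, and chips lie in it at (515,390) and (510,360), with none outside. I level the scoop while raising it.

Run:
```python
from h import *
p=phi()
for z,ph in [(.08,59.9),(.1,52),(.12,43),(.13,34),(.13,25)]: print(z,tiltplan([.587,-.325,z],[ph],p))
```

```text
0.08 [(np.float64(-0.006994231237200665), np.float64(-0.0007), np.float64(-0.015), np.float64(-0.0039))]
0.1 [(np.float64(-7.906994231237199), np.float64(-0.0006), np.float64(-0.035), np.float64(0.0049))]
0.12 [(np.float64(-16.9069942312372), np.float64(-0.0005), np.float64(-0.0523), np.float64(0.0165))]
0.13 [(np.float64(-25.9069942312372), np.float64(-0.0004), np.float64(-0.0575), np.float64(0.0329))]
0.13 [(np.float64(-34.9069942312372), np.float64(-0.0004), np.float64(-0.0508), np.float64(0.0535))]
```

>>> {"fn": "move_arm", "kwargs": {
  "plan": [
    [[0,0,0,0,-0.015,-0.004,0.0],[-8,0,0,0,-0.035,0.005,0.0],[-17,0,0,0,-0.052,0.0165,0.0],[-26,0,0,0,-0.0575,0.033,0.0],[-35,0,0,0,-0.051,0.0535,0.0]]
  ]
}}

```text
time: 38.35
eef_pos: [0.5899, -0.2146, 0.218]
tcp_rot: [0.977, -0.007, 0.007, -0.212]
contact_force: [-0.6, -0.3, -1.9]
opening: 0.097
```

>>> {"fn": "move_arm", "kwargs": {
  "plan": [
    [[0,0,0,0,0,0,0.0],[0,0,0,0,0,0,0.0],[0,0,0,0,0,0,0.0],[0,0,0,0,0,0,0.0],[0,0,0,0,0,0,0.0]]
  ]
}}

```text
time: 38.98
eef_pos: [0.5897, -0.2154, 0.2175]
tcp_rot: [0.977, -0.007, 0.007, -0.212]
contact_force: [0.6, 0.5, -1.1]
opening: 0.094
```

Run:
```python
from h import *
s=get_state();print(s['time'],s['eef_pos'],s['opening'],s['contact_force'])
p=phi();print(p,spout())
T=down(-1.592)
for t in [0.3,.6,1]:
  d,rv=delta(np.array([.590,-.10,.18])*t+(1-t)*s['eef_pos'],T);print(d.round(4),rv.round(2))
```

```text
38.975 [ 0.58969331 -0.2153543   0.21751453] 0.09366231894353713 [ 0.629037    0.50700322 -1.11196447]
24.492581524627013 [ 0.58868984 -0.32597324  0.13470334]
[-0.0006 -0.0268  0.0246] [-24.5   -0.57   0.36]
[-0.0013 -0.0537  0.0492] [-24.5   -0.57   0.36]
[-0.0021 -0.0894  0.0819] [-24.5   -0.57   0.36]
```

>>> {"fn": "move_arm", "kwargs": {
  "plan": [
    [[-8,0,0,0,-0.03,0.015,0.0],[-16,0,0,0,-0.06,0.04,0.0],[-24.5,-0.5,0.3,-0.002,-0.0894,0.075,0.0],[-24.5,-0.5,0.3,-0.002,-0.0894,0.08,0.0],[-24.5,-0.5,0.3,-0.002,-0.0894,0.08,0.0]]
  ]
}}

```text
time: 39.6
eef_pos: [0.5899, -0.1005, 0.1812]
tcp_rot: [1.0, -0.01, 0.0, -0.0]
contact_force: [-0.6, -0.8, -2.0]
opening: 0.095
```

Run:
```python
from h import *
s=get_state();print(s['time'],s['eef_pos'],s['opening'],s['contact_force'])
print(phi(),delta([.5905,.018,.17],down(-1.592)))
snap('top','t30',(240,140,380,245),5.5)
snap('scene','s30',(190,130,390,275),4)
```

```text
39.6 [ 0.58988183 -0.10050698  0.18120458] 0.0948496373686098 [-0.59843315 -0.80990838 -1.97032763]
0.04552090655109775 (array([-0.00172539, -0.11848712,  0.01129849]), array([-0.04552637, -0.00755906,  0.08252404]))
```

View pics/t30.png

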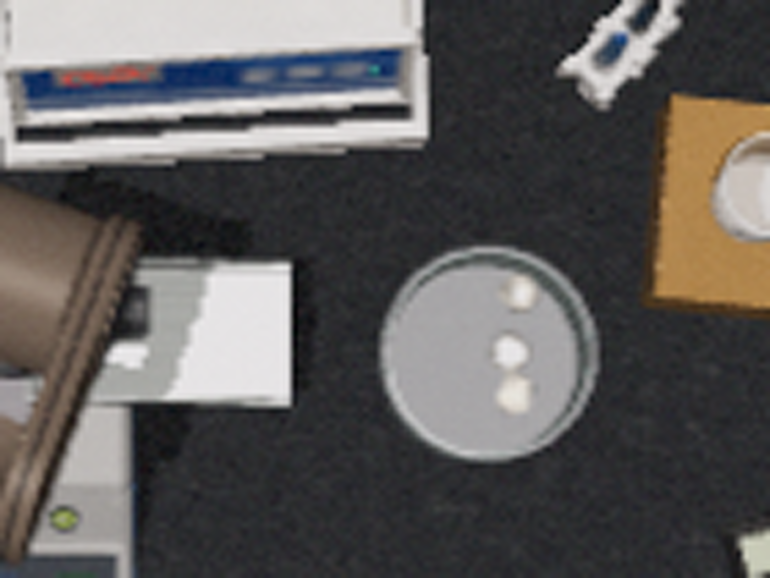

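View pics/s30.png

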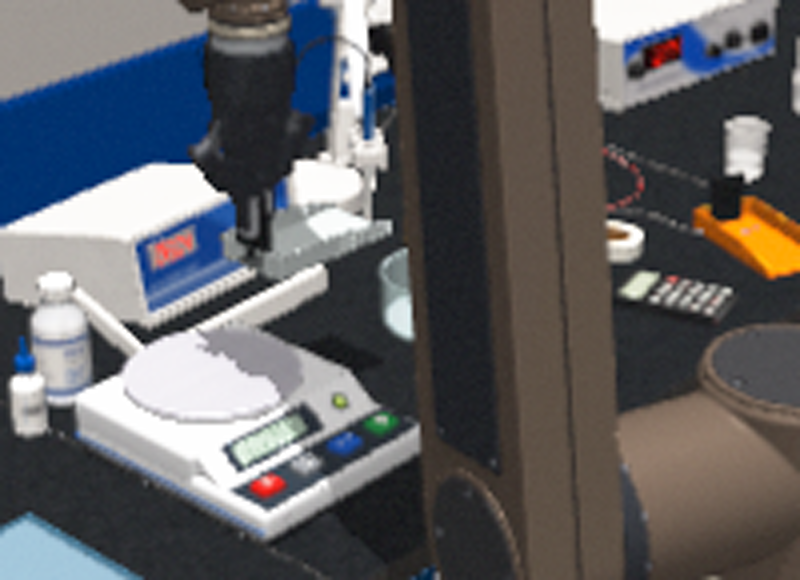

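All three chips are in the dish at (519,293), (511,352) and (515,395), and the scoop is empty. Back to the pan.

>>> {"fn": "move_arm", "kwargs": {
  "plan": [
    [[0,0,0,0,-0.03,0,0.0],[0,0,0,0,-0.07,0,0.0],[0,0,0,0,-0.105,0.005,0.0],[0,0,0,0,-0.1185,0.01,0.0],[0,0,0,0,-0.1185,0.01,0.0]]
  ]
}}

```text
time: 40.33
eef_pos: [0.5932, 0.0154, 0.1718]
tcp_rot: [1.0, -0.011, 0.001, 0.0]
contact_force: [-0.9, -0.4, -0.6]
opening: 0.095
```

Run:
```python
from h import *
s=get_state();print(s['time'],s['eef_pos'],s['opening'],s['contact_force'])
print(delta([.592,.018,.102],down(-1.58)))
```

```text
40.325 [0.59316083 0.01539532 0.17178036] 0.09499323765034375 [-0.89038758 -0.44699291 -0.60661679]
(array([-0.00130296, -0.00259634,  0.06977817]), array([ 0.01579146, -0.06832318, -0.77251391]))
```

>>> {"fn": "move_arm", "kwargs": {
  "plan": [
    [[0,0,-0.8,-0.001,-0.0025,0.02,0.0],[0,0,-0.8,-0.001,-0.0025,0.045,0.0],[0,0,-0.8,-0.001,-0.0025,0.06,0.0],[0,0,-0.8,-0.001,-0.0025,0.066,0.0],[0,0,-0.8,-0.001,-0.0025,0.067,0.0]]
  ]
}}

```text
time: 40.95
eef_pos: [0.5924, 0.0176, 0.1045]
tcp_rot: [1.0, -0.005, 0.0, 0.0]
contact_force: [-0.1, 0.8, -1.0]
opening: 0.094
```

>>> {"fn": "move_arm", "kwargs": {
  "plan": [
    [[0,0,0,0,0,0.001,0.0],[0,0,0,0,0,0.002,0.0],[0,0,0,0,0,0.003,0.0],[0,0,0,0,0,0.003,0.0],[0,0,0,0,0,0.003,0.0]]
  ]
}}

```text
time: 41.58
eef_pos: [0.5926, 0.0176, 0.1019]
tcp_rot: [1.0, -0.004, 0.001, 0.0]
contact_force: [-0.1, 0.3, 0.3]
opening: 0.096
```

Run:
```python
from h import *
s=get_state();print(s['time'],s['eef_pos'],s['opening'],s['contact_force'])
snap('scene','s31',(190,150,310,240),6)
```

```text
41.575 [0.59261643 0.01758579 0.10185656] 0.0958349757116491 [-0.12252117  0.31391728  0.28726956]
```

View pics/s31.png

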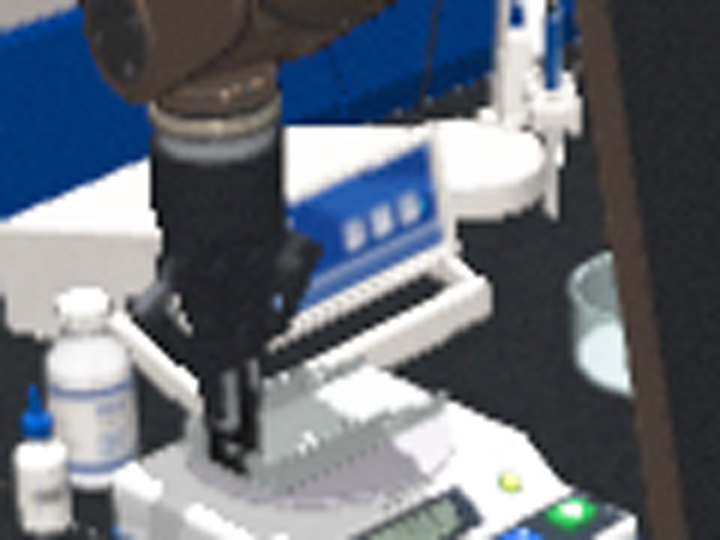

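The scoop is on or within about a millimetre of the pan (force went from −1.0 to +0.3 N). One mm more, then release, rise and go to the green key.

>>> {"fn": "move_arm", "kwargs": {
  "plan": [
    [[0,0,0,0,0,0.001,0.0],[0,0,0,0,0,0.001,0.0],[0,0,0,0,0,0.001,0.015],[0,0,0,0,0,0.0,0.03],[0,0,0,0,0,0.0,0.03]]
  ]
}}

```text
time: 42.25
eef_pos: [0.5926, 0.0176, 0.1017]
tcp_rot: [1.0, -0.005, 0.001, 0.0]
contact_force: [-0.9, -0.0, -0.0]
opening: 0.349
```

>>> {"fn": "move_arm", "kwargs": {
  "plan": [
    [[0,0,0,0,0,-0.01,0.03],[0,0,0,0,0,-0.05,0.03],[0,0,0,0,0,-0.085,0.02],[0,0,0,-0.04,0.03,-0.085,0.0],[0,0,0,-0.09,0.07,-0.085,0.0]]
  ]
}}

```text
time: 42.88
eef_pos: [0.5032, -0.0512, 0.1883]
tcp_rot: [1.0, -0.003, 0.002, 0.001]
contact_force: [0.7, -1.3, -0.9]
opening: 0.002
```

>>> {"fn": "move_arm", "kwargs": {
  "plan": [
    [[0,0,0,-0.03,0.04,0,0.0],[0,0,0,-0.046,0.06,0.03,0.0],[0,0,0,-0.046,0.06,0.07,0.0],[0,0,0,-0.046,0.06,0.09,0.0],[0,0,0,-0.046,0.06,0.09,0.0]]
  ]
}}

```text
time: 43.5
eef_pos: [0.4561, -0.1106, 0.0971]
tcp_rot: [1.0, -0.004, 0.001, 0.0]
contact_force: [0.7, -0.5, -0.1]
opening: 0.001
```

Run:
```python
from h import *
s=get_state();print(s['time'],s['eef_pos'],s['opening'],s['contact_force'])
print(delta([.453,-.1145,.036],down(-np.pi/2)))
snap('scene','s32',(180,150,300,260),6)
snap('top','t32',(190,170,290,260),7)
```

```text
43.5 [ 0.45606161 -0.11064636  0.09708883] 0.0005140304677176634 [ 0.66761874 -0.51352564 -0.07558446]
(array([-0.00314223,  0.00386313,  0.06108414]), array([ 0.01185217, -0.10142272, -0.40852051]))
```

View pics/s32.png

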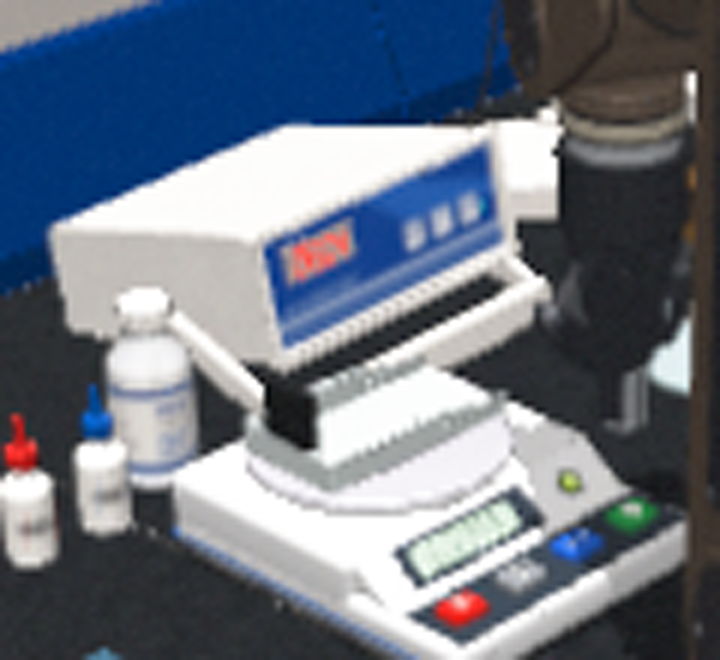

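View pics/t32.png

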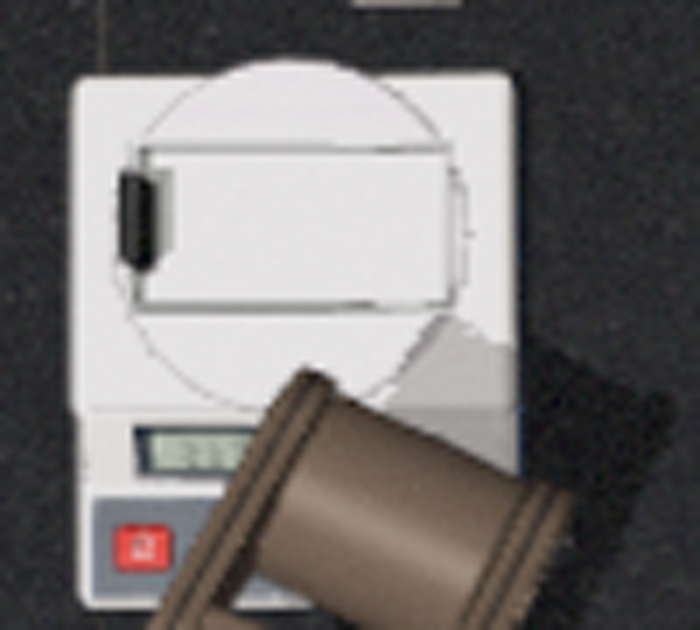

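The empty scoop stands on the pan (rows 148–305, columns 133–457; pan centre about (291,237)), roughly 3 mm off centre. Now the green key for the weigh-back: align, then press.

>>> {"fn": "move_arm", "kwargs": {
  "plan": [
    [[0,0,0,-0.003,0.004,0.01,0],[0,0,0,-0.003,0.004,0.03,0],[0,0,0,-0.003,0.004,0.03,0],[0,0,0,-0.003,0.004,0.03,0],[0,0,0,-0.003,0.004,0.03,0]]
  ]
}}

```text
time: 44.22
eef_pos: [0.4557, -0.1157, 0.0702]
tcp_rot: [1.0, -0.003, 0.004, 0.002]
contact_force: [0.3, -0.3, -0.6]
opening: -0.0
```

Run:
```python
from h import *
print(get_state()['eef_pos'],delta([.453,-.1145,.036],down(-np.pi/2)))
```

```text
[ 0.45573742 -0.11569784  0.07023702] (array([-0.00301413, -0.00128786,  0.0342105 ]), array([ 0.18242194, -0.44955724, -0.37728369]))
```

>>> {"fn": "move_arm", "kwargs": {
  "plan": [
    [[0,-0.4,0,-0.003,-0.001,0.01,0],[0,-0.4,0,-0.003,-0.001,0.024,0],[0,-0.4,0,-0.003,-0.001,0.031,0],[0,-0.4,0,-0.003,-0.001,0.0345,0],[0,-0.4,0,-0.003,-0.001,0.035,0]]
  ]
}}

```text
time: 44.85
eef_pos: [0.4522, -0.1144, 0.0363]
tcp_rot: [1.0, -0.003, -0.002, 0.001]
contact_force: [-8.2, 2.5, 15.8]
opening: -0.003
```

Run:
```python
from h import *
s=get_state();print(s['time'],s['eef_pos'],s['contact_force'])
```

```text
44.85 [ 0.45217193 -0.11437063  0.03627296] [-8.19169344  2.51265197 15.82453319]
```

Fully down (16 N). I lift straight up and retreat clear.

>>> {"fn": "move_arm", "kwargs": {
  "plan": [
    [[0,0,0,0,0,-0.02,0],[0,0,0,0,0,-0.06,0],[0,0,0,0,0,-0.12,0],[0,0,0,0,0.03,-0.17,0],[0,0,0,0,0.08,-0.19,0]]
  ]
}}

```text
time: 45.48
eef_pos: [0.4541, -0.195, 0.2303]
tcp_rot: [1.0, -0.002, 0.001, 0.002]
contact_force: [0.5, 0.0, 0.3]
opening: 0.002
```

>>> {"fn": "move_arm", "kwargs": {
  "plan": [
    [[0,0,0,0,0.06,0,0],[0,0,0,0,0.12,0,0],[0,0,0,0,0.18,0,0],[0,0,0,0,0.23,0,0],[0,0,0,0,0.23,0,0]]
  ]
}}

```text
time: 46.1
eef_pos: [0.4525, -0.4281, 0.2302]
tcp_rot: [1.0, -0.004, 0.0, 0.002]
contact_force: [-0.2, 0.1, -1.3]
opening: -0.0
```

Run:
```python
from h import *
s=get_state();print(s['time'],s['eef_pos'],s['opening'],s['contact_force'])
snap('scene','s33',(130,130,330,280),4)
snap('top','t33',(100,140,380,280),2.85)
snap('top','t33b',(190,170,290,260),7)
```

```text
46.1 [ 0.45249242 -0.42809357  0.23017311] -0.0001044346423127212 [-0.18307025  0.08393645 -1.31683051]
```

View pics/s33.png

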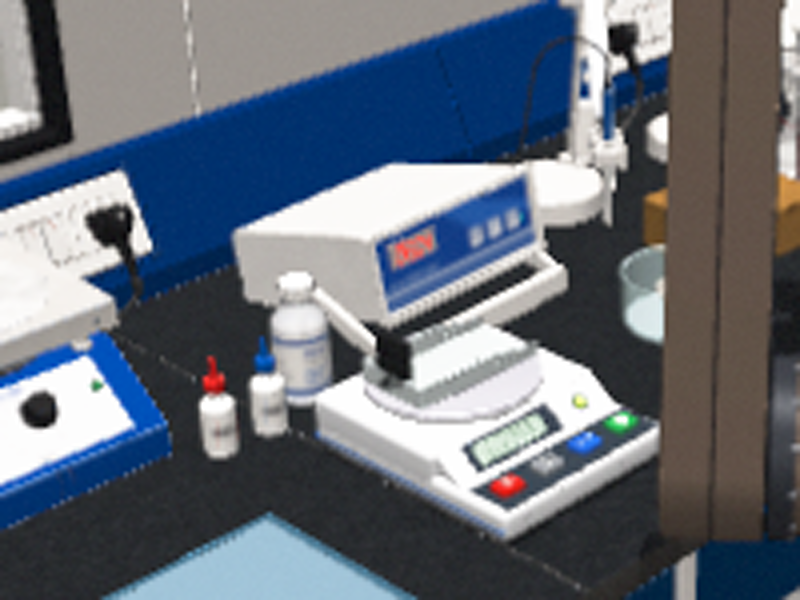

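View pics/t33.png

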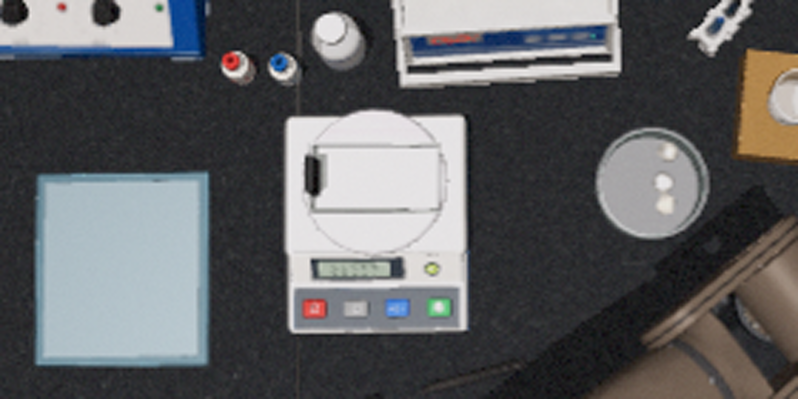

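View pics/t33b.png

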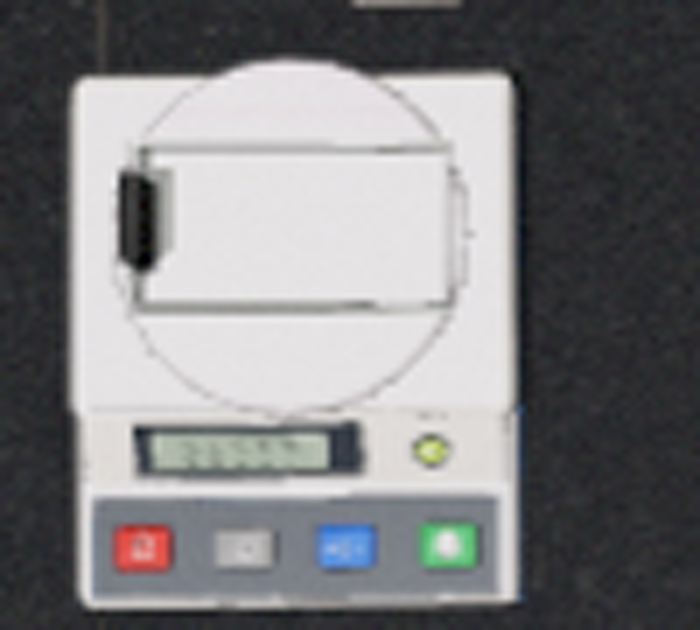

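The final pictures show the mat empty, the empty scoop in the middle of the pan, and three chips in the dish. All keys are released, the bottles are in place, and the arm is clear. Handing in.

>>> {"fn": "move_arm", "kwargs": {
  "plan": [
    [[0,0,0,0,0,0,0],[0,0,0,0,0,0,0],[0,0,0,0,0,0,0],[0,0,0,0,0,0,0],[0,0,0,0,0,0,0]]
  ]
}}

```text
time: 46.88
eef_pos: [0.4533, -0.4241, 0.2307]
tcp_rot: [1.0, -0.001, 0.001, 0.002]
contact_force: [-0.1, 0.3, -0.2]
opening: -0.0
```

Run:
```python
from h import *
print(get_state()['time'],np.abs(get_state()['dq']).max()); print(ticket.sign_off())
```

```text
46.875 0.002033926271955663
the job is handed in; nothing more can be done
None
```

The weighing by difference was carried out in the order asked and handed in at 46.9 s.
- **Sequence:** I pressed red with the pan clear, stood the empty scoop on the pan and pressed blue. Then I put all three chips in the scoop, pressed green, and tipped the chips over the spout into the dish. Last, I stood the empty scoop back on the pan and pressed green again.
- **Key presses:** Red and both green presses reached 16–17 N. Blue read 3.9 N just before a final 1–1.5 mm push that I did not read at the bottom. I did not touch the grey key.

**Last pictures:** They show three chips in the dish, the mat empty, the scoop empty and about 3 mm off the pan's centre. All keys are released, the bottles and dish are where they were, and the arm is clear.

**What failed or disagreed:**
- Releasing the first chip pressed briefly on the scoop with 14 N and left it turned about half a degree. It stayed centred.
- I could not read the display in either camera, and it looked the same before and after the power press. So the balance being on and the printed values rest on the key presses alone.

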